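Wind small cheeses under the ripening hood and pin the tray

ROBOT

A 6-joint arm with a two-finger parallel gripper is mounted at the origin on the work surface. World frame = base frame: x ahead of the robot, y to its left, z up, the work surface at z = 0. Lengths are in m, angles in rad, forces in N, time in s.
With the tool pointing down it reaches from about 0.325 to 0.75 m from the base axis. Payload 7.6 kg.
Tool frame: the origin (TCP) lies at the very end of the fingers, on their centre line; the grasp point (between the pads) lies 19 mm behind it; z points along the fingers, y is the line along which they close (so a half turn about z gives the same grasp; the last joint's range is limited). The gripper opens to 85 mm and grips with 20 to 120 N. Pads are 22 mm wide; open, the fingers measure 114 mm over their backs; the gripper's body (76 mm by 85 mm) begins 54 mm behind the grasp point. The pads swing forward as they close: fully open they stand 13 mm farther back than shut.
Start: joints at [-1.311, 0.052, 1.401, -0, 1.689, -0.07], TCP at [0.17, -0.497, 0.231] pointing down, gripper open.
Joint ranges: [-2.9, 2.9], [-0.91, 2.17], [0.12, 2.37], [-1.06, 4.2], [0.26, 2.73], [-2.93, 2.93]. Speed limits (rad/s): [2.57, 2.57, 3.01, 3.14, 3.14, 3.14].

INTERFACE

Orientations are given as a rotation vector (axis times angle).
In Python, from bench import r gives the robot as it stands.
- The arm moves only by the shell command python3 -m inch 'ROWS' [OPENING]. ROWS is a JSON object of lists of equal length, an entry for each row: "dp": the shift along the tool's x, y, z in mm, a list of three; "twist": the turn about the tool's z in degrees. A call has 1 to 5 rows; each row is the pose to reach, as a shift and turn from the pose commanded when the call began, along the tool's axes at that moment; what a row does not reach only later rows make up. A row lasts 1/12 s, in which the tool goes at most 41.7 mm and 7.16 degrees, less where a joint would pass 70% of its speed; a pose out of reach is approached as far as the arm can. A call with a gripper value outside its range is refused whole. OPENING is the opening, from -1 (shut) to 1 (fully open), set as the call begins (- or left out, the last holds). The fingers move at their own pace and stop on an object; the grip force is fixed at half the most. Time passes only in rows, so rows that repeat a pose let the fingers close. It gives the time, the measured TCP pose, the force, the opening and the grip force at its end, in the units of the state.
- r.get_state(): the state, without advancing time (a new reading comes with each control period).
- r.get_image(name): name is "scene" or "side" or "wrist"; returns the picture (400x640x3 uint8, red, green, blue); there is no depth.
- r.camera_params(name): a dict with "fov_y" (degrees; the focal length in pixels is half the picture's height over the tangent of half this angle, whatever the lens; pixels are square), "cx", "cy" (the principal point, pixels), "R" (3x3) and "t" (3): a world point X has camera coordinates R X + t; the wrist camera has in their place "T_tool_cam" (4x4, takes a point from camera to tool coordinates, whose origin is the TCP and whose axes are the flange's). Camera axes: x right, y down, z forward; pixel columns grow to the right and rows downward; lengths in m; the calibration is good to about 2 mm. A picture is of the moment at which its call begins: read the wrist's pose just before it. camera_params takes no time and is no camera call.
- r.hand_in(): hands the job in; it is judged then, once.
The state is a dict: "time": time; "joint_positions": joint angles; "qd": joint speeds; "joint_torque": joint torques, N m; "tool_pos": TCP position; "orientation": TCP orientation; "force": force on the tool from outside, world axes, zero at the start; "wrist_torque": the same for the moment, N m; "opening": finger opening in m; "finger_force": force on a finger pad.
Only numpy, scipy, OpenCV 4.12 (cv2) and the standard library are available. Lean on these libraries where they do the work, as an engineer would, in place of code of your own. Each camera call takes 0.05 s, during which the arm holds its last target. There are 200 camera calls.

TASK

Set every small cheese flat on the pulled-out tray of the ripening bench and let go, then drop the loose crank over the hidden hex in the green column until it is fully seated, and wind the tray with it all the way in under the hood, as far as its stop. Then lock the tray with the yellow-headed pin, pushed fully home through the brass clevis and the tray's ear, and stand the crank back fully down in its grey cup on the tool stand. Leave the bowl, the spatula and the old cheese wheel where they are.

Things in the scene. Friction and masses are not known exactly. Their poses are not given: they have to be found in the camera images.
- bench: Ripening bench, fixed, place and yaw vary. Steel base plate 150 (x) x 540 (y) x 10 mm, origin at the centre of its underside; its +y is the way the tray winds in. A clear hood, open at its -y end, covers y = 20 to 267, x = -75 to 75 mm, up to z = 128 mm. On the -x side stand the brass clevis and the crank column: a green box 85 x 85 x 62 mm with a 60 mm wide tube on it.
- column_mouth (a point): Centre of the open top of the green tube, at x = -110, y = 60, z = 112 mm in the bench frame; axes as the bench. The tube is 46 mm wide inside and 50 mm deep; the hex stands on its floor. With its socket blocked on the hex, the crank's origin is about 24 mm below the mouth; fully seated it is 50 mm below, on the floor.
- hex_foot (a point): Foot of the hidden hex on the tube's floor, 50 mm below column_mouth, axes as the bench (not the hex's angle, which varies and is not measured: turn the resting crank, at most 60 degrees, till it drops). Steel, 24 mm across flats, 26 mm high plus a 6 mm blunt cone. It turns stiffly (0.3 N m, about 5 N at the knob), stays as left, and drives the tray in by 15 mm per radian clockwise from above.
- tray (a joint): How far the tray is wound in, m: 0 to 0.025 at the start, 0.240 at the stop, under the hood, where the hole of the tray's ear lines up with the clevis. It can hardly be moved except by the crank.
- tray_floor (a point): Centre of the inner floor of the white tray (49 mm above the work surface), axes as the bench; moves with the tray. Inside the tray is 120 (x) x 250 mm (y), its rim 19 mm above the floor. Room for three cheeses in a row along y, 76 mm apart.
- clevis (a point): Centre of the pin hole at the top face of the upper brass lug, at x = -85, y = -25, z = 66 mm in the bench frame. Two fixed lugs with 16 mm holes (z = 58 to 66 and 30 to 38 mm); the tray's brass ear (z = 44 to 52 mm, hole 17 mm) comes between them when the tray is fully in. A brass web closes the clevis on its -x side, no higher than the upper lug.
- stand: Wooden tool stand, fixed, 90 (x) x 220 (y) x 10 mm, origin at the centre of its underside, place and yaw vary. At y = -65 mm the grey cup of the crank, at y = +65 mm the wooden socket of the pin.
- cup (a point): Centre of the floor (10 mm above the work surface) of the grey cup on the stand: inside width 50 mm, depth 34 mm. The crank's socket stands in it, its origin at this floor.
- pin_socket (a point): Centre of the 16 mm through hole at the top of the pin's wooden block (34 x 34 mm, top 60 mm above the work surface). The pin hangs in it by its collar at the start.
- crank: Loose steel crank, 0.45 kg, upright in the grey cup at the start. Origin on the turning axis at the lower end, z up. Hex socket 26.4 mm across flats, 30 mm deep, outside 39 mm over corners; flats face along x and every 60 degrees on. Hub 35 mm wide to z = 75 mm; arm along +x, 18 mm wide, z = 75 to 87 mm, reaching x = 77 mm, with the red knob on its end.
- crank_grip (a point): Middle of the black grip block on the crank's axis, at z = 104 mm in the crank frame, axes as the crank: 26 (x) x 22 (y) x 34 mm. Take the crank here from above to carry and seat it, fingers closing along y.
- knob_mid (a point): Middle of the crank's red knob: upright, 22 mm wide, 45 mm tall, at x = 65, z = 112 mm in the crank frame. It spins freely on the crank, so a gripper that holds it can carry it round the column's axis (radius 65 mm) without turning.
- pin: Loose locking pin, 0.09 kg, upright; origin at its tip, z up. Shank 12 mm wide, 50 mm long, tapered over the last 7 mm; collar 24 mm wide at z = 50 to 56 mm; yellow grip 16 x 16 mm (flats along x and y), z = 56 to 92 mm. Fully home the collar rests on the upper lug, the tip 50 mm below point clevis.
- cheese0: Small firm round cheese, cream coloured, 60 mm wide, 45 mm tall, 0.12 kg, origin at the centre of its underside, starting on the straw mat. Two or three cheeses are there.
- cheese1: Small firm round cheese, cream coloured, 60 mm wide, 45 mm tall, 0.12 kg, origin at the centre of its underside, starting on the straw mat. Two or three cheeses are there.
- cheese2: Small firm round cheese, cream coloured, 60 mm wide, 45 mm tall, 0.12 kg, origin at the centre of its underside, starting on the straw mat. Two or three cheeses are there.
- bowl: White bowl, 110 mm wide, 60 mm tall; leave it alone.
- spatula: Spatula with wooden handle, 280 mm long, lying on the table; leave it alone.
- old_wheel: Old brown cheese wheel, 110 mm wide, 50 mm tall; leave it alone.
Not all that is in view belongs to the job. Leave any red look-alike of the cheese2 alone.

How it is judged:
By the outcome, as a careful person would: the job done as asked, in the order asked, and still so for the second after the job is handed in, with the robot touching nothing.
Of cheese0, cheese1, cheese2 only 2 to 3 are there at a start; the rules pass over those that are not, and their reading is None.
At some moment in a run one of cheese0, cheese1, cheese2 may be knocked a few centimetres aside while the robot is not near it.
It also fails if it takes over 210 s, if anything falls off the work surface, if the arm or the gripper's body presses on something with over 40 N, if the wrist force passes 120 N, or if a joint passes its speed limit or range.

## Working session

There is one attempt and no reset: what is moved stays moved. The work goes in short steps, Python scripts to look and compute and a shell command to move; the robot and the scene stay as the last step left them, time stands still between calls to the robot, and variables do not carry over. Pictures are saved under pics/ and viewed, at most 14 in all, crops included, and the job is handed in when it is done.

```bash
ls; mkdir -p pics; cat > h.py <<'E'
import numpy as np,cv2
from bench import r
from scipy.spatial.transform import Rotation as Ro
def snap(n,f):
    s=r.get_state(); im=r.get_image(n); cv2.imwrite(f'pics/{f}.png',im[:,:,::-1]); return s,im
def cam(n,s=None):
    p=r.camera_params(n); f=200/np.tan(np.radians(p['fov_y'])/2)
    K=np.array([[f,0,p['cx']],[0,f,p['cy']],[0,0,1.]])
    if 'R' in p: R=np.array(p['R']);t=np.array(p['t'])
    else:
        T=np.eye(4);T[:3,:3]=Ro.from_rotvec(s['orientation']).as_matrix();T[:3,3]=s['tool_pos']
        M=np.linalg.inv(T@np.array(p['T_tool_cam']));R=M[:3,:3];t=M[:3,3]
    return K,R,t
def ray(c,uv):
    K,R,t=c; d=R.T@np.linalg.solve(K,[uv[0],uv[1],1.]); return -R.T@t,d/np.linalg.norm(d)
def onplane(c,uv,z):
    o,d=ray(c,uv); return o+d*(z-o[2])/d[2]
def tri(pairs):
    A=np.zeros((3,3));b=np.zeros(3)
    for c,uv in pairs:
        o,d=ray(c,uv);P=np.eye(3)-np.outer(d,d);A+=P;b+=P@o
    x=np.linalg.solve(A,b); return x,[np.linalg.norm((np.eye(3)-np.outer(ray(c,u)[1],ray(c,u)[1]))@(x-ray(c,u)[0]))for c,u in pairs]
def proj(c,X):
    K,R,t=c; q=K@(R@np.asarray(X)+t); return q[:2]/q[2]
E
python3 - <<'E'
from h import *
for n in('scene','side','wrist'):
    s,im=snap(n,n+'0'); p=r.camera_params(n); print(n,p)
print(s)
E
```

```text
pics
scene {'fov_y': 48.186568486592854, 'cx': 322.16146691342715, 'cy': 202.45586572362063, 'R': array([[-0.63381127,  0.77348203,  0.00297045],
       [ 0.50499009,  0.41670481, -0.75587175],
       [-0.58589102, -0.47757999, -0.65471297]]), 't': array([ 0.3484274 , -0.15529631,  1.74259074])}
side {'fov_y': 56.24782437922944, 'cx': 318.91835333701397, 'cy': 197.63812858348572, 'R': array([[ 0.97798119, -0.20862064,  0.00549703],
       [-0.10348929, -0.50767859, -0.85530837],
       [ 0.1812257 ,  0.83590662, -0.51809012]]), 't': array([-0.51481147,  0.10658235,  0.93389471])}
wrist {'fov_y': 67.80585490749132, 'cx': 319.887344193567, 'cy': 202.62108178444245, 'T_tool_cam': array([[ 2.27355727e-04, -9.46287974e-01, -3.23324943e-01,
         8.31253690e-02],
       [ 9.99999874e-01,  7.02730014e-05,  4.97509412e-04,
        -2.39576202e-04],
       [-4.48066159e-04, -3.23325015e-01,  9.46287871e-01,
        -1.41823724e-01],
       [ 0.00000000e+00,  0.00000000e+00,  0.00000000e+00,
         1.00000000e+00]])}
{'time': 0.1, 'joint_positions': array([-1.31127469e+00,  5.27657948e-02,  1.40163936e+00,  3.49178861e-06,
        1.68860343e+00, -7.02957271e-02]), 'qd': array([-0.00232759, -0.00057978, -0.00260948, -0.00034214, -0.00034645,
       -0.00068371]), 'joint_torque': array([ 1.56712220e-03, -3.82581139e+01, -3.60984957e+01, -2.12496917e-05,
        4.82042335e-03, -1.31173664e-05]), 'tool_pos': array([ 0.16998592, -0.49642851,  0.23055267]), 'orientation': array([-3.09758086e+00, -5.15500094e-01,  2.04603662e-04]), 'force': array([-0.13454462, -0.42563243,  0.26883162]), 'wrist_torque': array([0.00027946, 0.03748677, 0.01789378]), 'finger_force': 0.0, 'opening': 0.08555083492446325}
```

View pics/scene0.png

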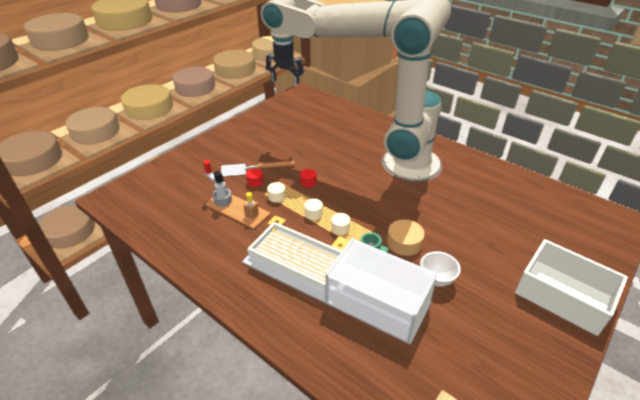

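View pics/side0.png

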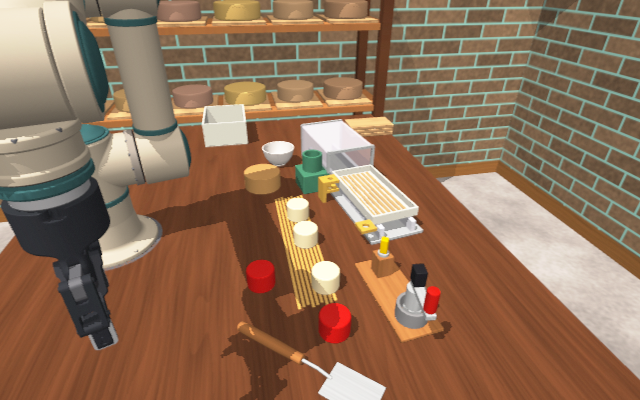

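```bash
cat > seg.py <<'E'
from h import *
rng={'cream':((18,25,150),(34,130,255)),'red':((0,170,90),(6,255,255)),'green':((65,120,30),(90,255,200)),'yellow':((20,150,120),(32,255,255)),'brass':((15,120,100),(32,255,255)),'black':((0,0,0),(179,90,40))}
def blobs(im,col,box=None,amin=12):
    hsv=cv2.cvtColor(im,cv2.COLOR_RGB2HSV); m=cv2.inRange(hsv,*[np.array(x) for x in rng[col]])
    if box: q=np.zeros_like(m);x0,y0,x1,y1=box;q[y0:y1,x0:x1]=m[y0:y1,x0:x1];m=q
    n,l,st,ce=cv2.connectedComponentsWithStats(m)
    return [(st[i].tolist(),ce[i].round(1).tolist()) for i in range(1,n) if st[i][4]>=amin],l
E
python3 - <<'E'
from seg import *
for n,box in(('scene',(190,150,460,300)),('side',(240,140,450,340))):
    im=cv2.imread(f'pics/{n}0.png')[:,:,::-1].copy()
    for c in rng: print(n,c,[b for b in blobs(im,c,box)[0]])
sc,si=cam('scene'),cam('side')
for nm,a,b in(('c',(276,192),(325.5,277)),('c',(314,209),(305,234)),('c',(341,224),(298,209)),('pin',(249.5,197),(384.5,244)),('grip',(218,180),(419,275)),('knob',(208,166),(432,299))): print(nm,*tri([(sc,a),(si,b)]))
a=cv2.imread('pics/scene0.png')[150:330,190:450];b=cv2.imread('pics/side0.png')[140:340,240:450]
cv2.imwrite('pics/c1.png',np.hstack([cv2.resize(a,(480,332),interpolation=cv2.INTER_CUBIC),cv2.resize(b,(316,301),interpolation=cv2.INTER_CUBIC)[:,:,:] if 0 else cv2.resize(b,(316,332),interpolation=cv2.INTER_CUBIC)]))
E
```

```text
scene cream [([385, 150, 55, 29, 904], [414.1, 166.1]), ([267, 182, 105, 69, 1361], [321.6, 217.6]), ([248, 200, 5, 5, 12], [250.2, 202.5]), ([268, 221, 15, 7, 25], [274.1, 223.1]), ([403, 222, 21, 22, 309], [413.8, 234.0]), ([255, 227, 82, 56, 1485], [296.0, 252.9])]
scene red [([203, 160, 9, 13, 85], [206.9, 165.6]), ([246, 168, 18, 20, 296], [254.5, 177.6]), ([300, 168, 17, 20, 291], [308.0, 177.7])]
scene green []
scene yellow [([246, 192, 6, 11, 51], [248.8, 196.4])]
scene brass [([280, 184, 29, 35, 446], [294.4, 200.6]), ([245, 191, 8, 12, 70], [248.9, 196.1]), ([223, 196, 23, 24, 269], [235.7, 208.1]), ([310, 206, 27, 27, 271], [325.0, 218.6]), ([254, 209, 14, 15, 76], [260.9, 215.3]), ([267, 215, 19, 10, 102], [276.5, 219.6]), ([331, 221, 42, 28, 362], [349.2, 234.7]), ([387, 220, 37, 36, 767], [401.4, 238.0])]
scene black [([216, 175, 6, 7, 32], [218.6, 178.2])]
side cream [([339, 171, 67, 45, 1127], [371.6, 192.6]), ([330, 174, 10, 10, 16], [335.6, 177.1]), ([286, 198, 32, 51, 670], [301.3, 226.7]), ([367, 219, 8, 6, 13], [370.9, 220.7]), ([311, 263, 29, 32, 436], [324.5, 2
[... 802 characters left out ...]
, 16, 21, 198], [418.0, 278.5])]
c [ 0.48558442 -0.2608383   0.02407022] [np.float64(0.0007742768743781657), np.float64(0.0007742768743782363)]
c [ 0.46949593 -0.10134289  0.02322955] [np.float64(9.040368049787124e-05), np.float64(9.04036804980135e-05)]
c [0.47056496 0.01329664 0.02387668] [np.float64(0.00039753234137857263), np.float64(0.000397532341378569)]
pin [ 0.61250754 -0.25360522  0.08710361] [np.float64(0.0004892240268795608), np.float64(0.0004892240268795459)]
grip [ 0.63212624 -0.37713933  0.10777644] [np.float64(0.0014842320058257217), np.float64(0.0014842320058257087)]
knob [ 0.6167927  -0.44704223  0.12316362] [np.float64(0.001416785130751844), np.float64(0.001416785130751949)]
```

View pics/c1.png

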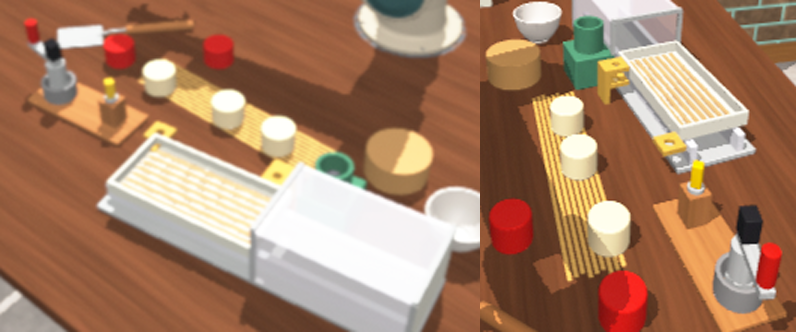

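```bash
cat >> h.py <<'E'
def go(x,y,z,yaw=None):
    "print dp (mm) and twist (deg) from the measured pose to a world target, tool down, tool x at yaw deg"
    s=r.get_state();M=Ro.from_rotvec(s['orientation']).as_matrix()
    d=M.T@(np.array([x,y,z])-s['tool_pos'])*1e3; cy=np.degrees(np.arctan2(M[1,0],M[0,0]))
    tw=0 if yaw is None else (cy-yaw+180)%360-180
    print('dp',d.round(1),'len',np.linalg.norm(d).round(),'twist',round(tw,1),'yaw now',cy.round(2),'tilt',np.degrees(np.arccos(-M[2,2])).round(2))
E
python3 -m inch '{"dp":[[32,-20,-10],[64,-40,-20],[96,-60,-30],[128,-80,-40],[160,-98,-50]],"twist":[4,8,12,16,19]}'
python3 -m inch '{"dp":[[19,-23,-5],[38,-46,-10],[57,-69,-15],[76,-92,-20],[95,-116,-25]],"twist":[0,0,0,0,0]}'
python3 -m inch '{"dp":[[25,-30,-7],[50,-60,-14],[75,-90,-20],[95,-116,-25],[95,-116,-25]],"twist":[0,0,0,0,0]}'
python3 - <<'E'
from h import *
s,im=snap('wrist','w1'); print(s['time'],s['tool_pos'],s['force']); go(.48,-.12,.33,0)
E
```

```text
time: 0.57
tool_pos: [0.2903, -0.3505, 0.2816]
orientation: [-3.141, 0.009, 0.0]
force: [0.2, -1.1, -0.7]
opening: 0.0852
finger_force: 0.0
time: 0.98
tool_pos: [0.3855, -0.235, 0.3063]
orientation: [-3.142, 0.003, 0.0]
force: [0.8, -0.3, 0.3]
opening: 0.086
finger_force: 0.0
time: 1.4
tool_pos: [0.4825, -0.1164, 0.3315]
orientation: [-3.14, -0.006, -0.001]
force: [-0.5, -0.3, -0.5]
opening: 0.0859
finger_force: 0.0
1.4 [ 0.48247581 -0.11636537  0.331471  ] [-0.46303516 -0.32230305 -0.47719355]
dp [-1.3  1.6  1. ] len 2.0 twist 0.2 yaw now 0.15 tilt 0.03
```

View pics/w1.png

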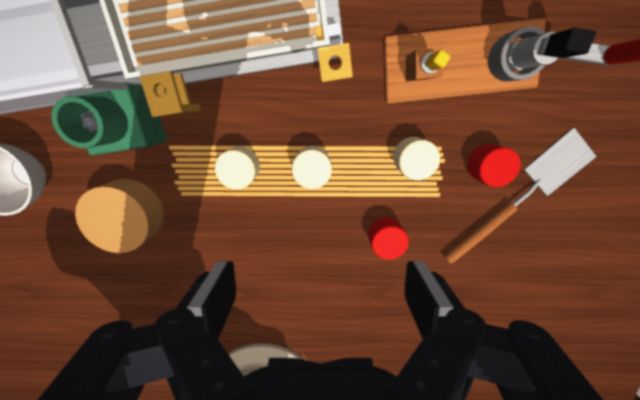

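```bash
python3 - <<'E'
from seg import *
im=cv2.imread('pics/w1.png')[:,:,::-1].copy(); s=r.get_state(); c=cam('wrist',s)
print('tube',onplane(c,(87,121),.112),'clevis',onplane(c,(158,90),.066),'ear',onplane(c,(335,63),.052))
for uv in((236,169),(312,168),(420,159)): print(onplane(c,uv,.045))
print('pinTop',onplane(c,(440,59),.102),'cup', onplane(c,(517,52),.044))
# stand corners z=.01
for uv in((386,36),(388,102),(538,86)): print('stand',onplane(c,uv,.01))
# tray rim outer near corner & along side
for uv in((326,50),(128,76)): print('rim',onplane(c,uv,.068))
sc=cam('scene')
E
```

```text
tube [0.54127156 0.15456146 0.112     ] clevis [0.5769201  0.08894663 0.066     ] ear [ 0.61056537 -0.13746511  0.052     ]
[0.46972066 0.00428434 0.045     ]
[ 0.47151551 -0.10687978  0.045     ]
[ 0.4851859  -0.26322999  0.045     ]
pinTop [ 0.60954139 -0.2537752   0.102     ] cup [ 0.62514287 -0.37392482  0.044     ]
stand [ 0.64930539 -0.20912106  0.01      ]
stand [ 0.56307317 -0.21851625  0.01      ]
stand [ 0.58566833 -0.43432276  0.01      ]
rim [ 0.62325753 -0.12543473  0.068     ]
rim [0.59319525 0.12271644 0.068     ]
```

```bash
python3 - <<'E'
from h import *
import pickle
s,im=snap('wrist','a0'); pickle.dump([s],open('st.pkl','wb')); print(s['tool_pos'],abs(s['qd']).max())
E
python3 -m inch '{"dp":[[20,-35,-7],[40,-70,-14],[60,-105,-21],[80,-140,-30],[80,-140,-30]],"twist":[-2,-4,-6,-8,-8]}'
python3 -m inch '{"dp":[[0,0,0],[0,0,0]],"twist":[0,0]}' >/dev/null
python3 - <<'E'
from seg import *
import pickle
L=pickle.load(open('st.pkl','rb'))
s,im=snap('wrist','a1'); L.append(s); pickle.dump(L,open('st.pkl','wb')); print(s['tool_pos'],abs(s['qd']).max())
rng['cr']=((20,10,170),(36,90,255))
rng['gr']=((60,60,20),(95,255,255))
for k in(0,1):
    im=cv2.imread(f'pics/a{k}.png')[:,:,::-1].copy()
    for c in('cream','cr','red','gr','brass','yellow'): print(k,c,blobs(im,c,None,40)[0])
E
```

```text
[ 0.48126158 -0.11836653  0.33103334] 0.06674861561549741
time: 1.92
tool_pos: [0.562, 0.0231, 0.3609]
orientation: [-3.132, -0.225, 0.0]
force: [0.1, -0.8, -1.2]
opening: 0.0853
finger_force: 0.0
[0.56001302 0.01800455 0.36085408] 0.01863756685251529
0 cream [([171, 0, 33, 7, 69], [186.8, 1.8]), ([179, 0, 107, 21, 282], [231.5, 8.0]), ([131, 0, 192, 79, 2008], [216.8, 51.4]), ([119, 3, 51, 23, 161], [143.2, 9.7]), ([187, 8, 123, 24, 368], [244.8, 19.9]), ([124, 18, 46, 19, 134], [145.1, 23.7]), ([284, 21, 26, 8, 63], [297.1, 24.8]), ([248, 26, 35, 11, 77], [266.8, 30.3]), ([128, 29, 58, 18, 182], [155.6, 35.6]), ([314, 43, 16, 14, 42], [319.5, 46.5]), ([397, 138, 43, 41, 532], [418.0, 155.4]), ([212, 148, 46, 41, 1364], [233.2, 168.4]), ([290, 148, 41, 41, 873], [306.8, 166.1])]
0 cr [([97, 0, 231, 78, 2741], [201.9, 41.9]), ([149, 0, 51, 10, 128], [173.9, 3.7]), ([222, 6, 22, 5, 40], [232.5, 7.8]), ([164, 16, 24, 6, 77], [175.2, 18.1]), ([225, 30, 44, 9, 103], [247.8, 33.5]), ([157, 44, 29, 7, 48], [170.2, 46.8]), ([398, 139, 41, 40, 1275], [417.8, 158.6]), ([213, 149, 41, 40, 1253
[... 2903 characters left out ...]
gr [([184, 130, 70, 56, 2706], [221.1, 161.5])]
1 brass [([278, 37, 145, 9, 780], [351.4, 40.9]), ([278, 50, 144, 8, 746], [349.8, 53.2]), ([259, 62, 162, 8, 757], [344.2, 65.3]), ([263, 73, 157, 8, 756], [341.2, 77.0]), ([259, 85, 160, 8, 713], [341.3, 88.4]), ([263, 96, 155, 8, 670], [341.0, 99.5]), ([255, 106, 168, 14, 779], [346.8, 110.8]), ([411, 123, 31, 29, 728], [426.2, 137.6]), ([257, 128, 33, 35, 1016], [273.3, 144.8]), ([507, 145, 25, 17, 202], [522.2, 153.9]), ([253, 180, 233, 73, 6763], [362.6, 216.6]), ([165, 212, 65, 58, 2546], [195.7, 239.8])]
1 yellow [([414, 143, 23, 7, 68], [424.1, 146.2]), ([276, 147, 9, 13, 45], [281.2, 152.6]), ([517, 148, 14, 13, 131], [523.4, 154.1])]
```

View pics/a1.png

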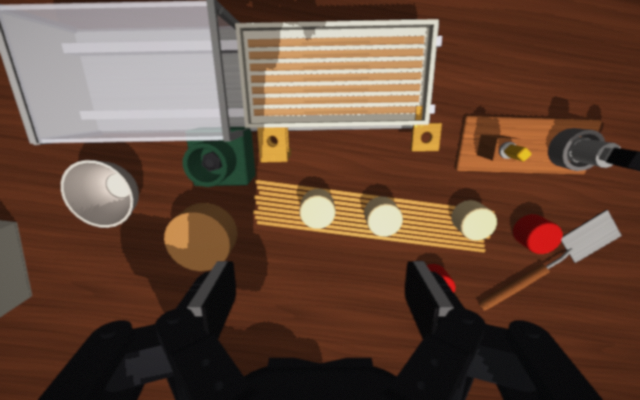

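```bash
python3 - <<'E'
from h import *
import pickle
L=pickle.load(open('st.pkl','rb')); c0,c1=cam('wrist',L[0]),cam('wrist',L[1])
def und(c,uv,k):
    K=c[0]; a=(np.array(uv)-K[:2,2])/K[0,0]; return K[:2,2]+K[0,0]*a*(1+k*(a@a))
P={'c2':((233,168.4),(317.1,211.8)),'c1':((310,167.8),(384.8,219.8)),'c0':((417.8,158.6),(478.8,223.8)),'red':((497.1,164.9),(544.3,238.1)),'pin':((440,57.5),(524,154)),'ear':((333.5,62),(427,137))}
for k in(0,.1,.2,.33):
    print(k)
    for n,(a,b) in P.items():
        x,e=tri([(c0,und(c0,a,k)),(c1,und(c1,b,k))]); print(n,x.round(4),np.round(e[0]*1e3,1))
E
```

```text
0
c2 [0.4695 0.0099 0.0411] 0.2
c1 [ 0.4711 -0.1038  0.0425] 0.2
c0 [ 0.4857 -0.2603  0.0441] 0.1
red [ 0.4779 -0.3729  0.0508] 0.1
pin [ 0.6119 -0.2551  0.0983] 0.4
ear [ 0.6126 -0.1359  0.0505] 0.8
0.1
c2 [0.4708 0.0101 0.0446] 0.2
c1 [ 0.4716 -0.1038  0.0442] 0.1
c0 [ 0.4905 -0.2568  0.061 ] 1.1
red [ 0.4893 -0.3595  0.0885] 2.0
pin [ 0.6168 -0.2543  0.115 ] 1.8
ear [ 0.6153 -0.1359  0.0574] 0.6
0.2
c2 [0.4721 0.0102 0.0481] 0.2
c1 [ 0.4721 -0.1039  0.0459] 0.0
c0 [ 0.4951 -0.2535  0.0769] 2.1
red [ 0.4991 -0.3474  0.1211] 3.8
pin [ 0.6212 -0.2535  0.1304] 3.2
ear [ 0.6179 -0.1358  0.0641] 0.4
0.33
c2 [0.4737 0.0104 0.0525] 0.2
c1 [ 0.4727 -0.104   0.0481] 0.0
c0 [ 0.5005 -0.2494  0.0962] 3.3
red [ 0.51   -0.3335  0.1575] 5.8
pin [ 0.6264 -0.2524  0.1485] 4.8
ear [ 0.6211 -0.1357  0.0725] 0.1
```

```bash
python3 - <<'E'
import cv2
a=cv2.imread('pics/a1.png')[5:195,180:446]
cv2.imwrite('pics/c2.png',cv2.resize(a,None,fx=3,fy=3,interpolation=cv2.INTER_CUBIC))
E
```

```text
(no output)
```

View pics/c2.png

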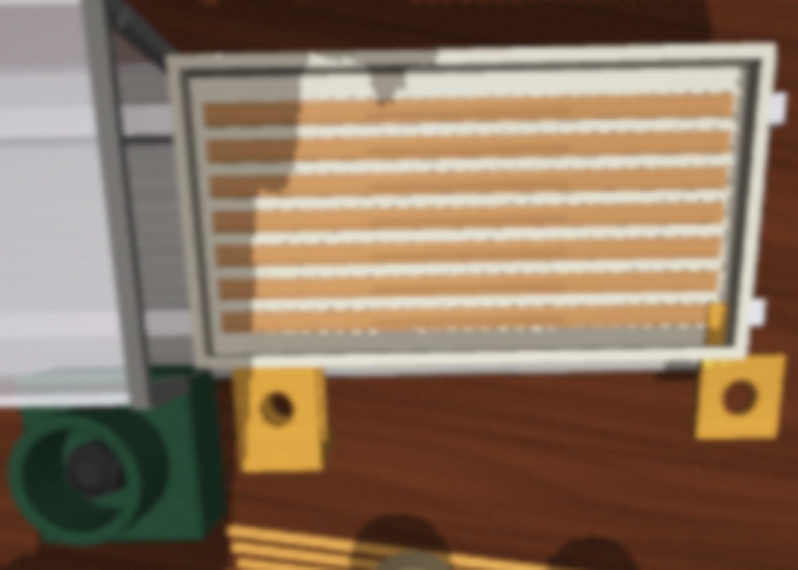

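```bash
python3 - <<'E'
from h import *
import pickle
L=pickle.load(open('st.pkl','rb')); c1=cam('wrist',L[1])
f=lambda x,y:(180+(x+.5)/3-.5,5+(y+.5)/3-.5)
rim=[onplane(c1,f(*p),.068) for p in((167,57),(776,44),(746,357),(197,368))]
for q in rim: print('rim',q.round(4))
TL,TR,BR,BL=rim
print('sides',[np.linalg.norm(a-b).round(4) for a,b in((TL,TR),(TR,BR),(BR,BL),(BL,TL))],'yaws',np.degrees([np.arctan2(-(a-b)[0],(a-b)[1]) for a,b in((TL,TR),(BL,BR))]),np.degrees([np.arctan2((a-b)[1],(a-b)[0]) for a,b in((TL,BL),(TR,BR))]),'ctr',sum(rim)/4)
cl=onplane(c1,f(277,408),.066);ea=onplane(c1,f(740,397),.052);tu=onplane(c1,f(88,480),.112)
print('cl',cl,'ear',ea,'tube',tu, 'yaw',np.degrees(np.arctan2(-(cl-ea)[0],(cl-ea)[1])),np.linalg.norm((cl-ea)[:2]))
for th in np.radians((6.5,7,7.5,8)):
    R=np.array([[np.cos(th),-np.sin(th)],[np.sin(th),np.cos(th)]]); print(np.degrees(th),(R.T@(tu-cl)[:2]*1e3).round(1),'want -25 85; rim ctr-clevis x want 85:',(R.T@(sum(rim)/4-cl)[:2]*1e3).round(1))
E
```

```text
rim [0.7201 0.149  0.068 ]
rim [ 0.7602 -0.1072  0.068 ]
rim [ 0.6328 -0.1271  0.068 ]
rim [0.5926 0.1292 0.068 ]
sides [np.float64(0.2593), np.float64(0.1289), np.float64(0.2594), np.float64(0.1291)] yaws [8.89763714 8.92366259] [8.84234435 8.91458699] ctr [0.67641934 0.01096023 0.068     ]
cl [0.57877795 0.09034763 0.066     ] ear [ 0.61330986 -0.13483421  0.052     ] tube [0.54271891 0.1642182  0.112     ] yaw 8.71845756301561 0.2278142135432395
6.5 [-27.5  77.5] want -25 85; rim ctr-clevis x want 85: [ 88.  -89.9]
7.0 [-26.8  77.7] want -25 85; rim ctr-clevis x want 85: [ 87.2 -90.7]
7.499999999999999 [-26.1  77.9] want -25 85; rim ctr-clevis x want 85: [ 86.4 -91.5]
8.0 [-25.4  78.2] want -25 85; rim ctr-clevis x want 85: [ 85.6 -92.2]
```

```bash
python3 - <<'E'
from h import *
import pickle
L=pickle.load(open('st.pkl','rb'));c0=cam('wrist',L[0])
print('red2',onplane(c0,(387.7,238.3),.04))
go(.4697,.0105,.13,98.9)
b=np.array([-.1547,.988]);a=np.array([.988,.1547]);T=np.array([.6764,.011])
q={'c2':(.4697,.0105),'c1':(.4714,-.1035),'c0':(.4857,-.2605),'P0':T-80e-3*b,'P1':T-3e-3*b,'P2':T+74e-3*b}
for k,v in q.items(): print(k,np.round(v,4),'tool x,y mm rel tray ctr',np.round([(v-T)@b*1e3,(v-T)@a*1e3],1))
E
```

```text
red2 [ 0.35621914 -0.22739093  0.04      ]
dp [-90.2  -5.2 231.1] len 248.0 twist -91.1 yaw now 7.76 tilt 0.04
c2 [0.4697 0.0105] tool x,y mm rel tray ctr [  31.5 -204.3]
c1 [ 0.4714 -0.1035] tool x,y mm rel tray ctr [ -81.4 -220.3]
c0 [ 0.4857 -0.2605] tool x,y mm rel tray ctr [-238.7 -230.4]
P0 [ 0.6888 -0.068 ] tool x,y mm rel tray ctr [-80.   0.]
P1 [0.6769 0.008 ] tool x,y mm rel tray ctr [-3. -0.]
P2 [0.665  0.0841] tool x,y mm rel tray ctr [74. -0.]
```

```bash

python3 -m inch '{"dp":[[-18,-1,23],[-36,-2,46],[-54,-3,70],[-72,-4,93],[-90,-5,116]],"twist":[-7,-14,-21,-28,-35]}' >/dev/null
python3 -m inch '{"dp":[[0,0,23],[0,0,46],[0,0,70],[0,0,93],[0,0,115]],"twist":[-7,-14,-21,-28,-35]}' >/dev/null
python3 -m inch '{"dp":[[0,0,0],[0,0,0],[0,0,0],[0,0,0],[0,0,0]],"twist":[-7,-14,-21,-21,-21]}'
python3 - <<'E'
from h import *
s,im=snap('wrist','a2')
go(.4697,.0105,.015,98.9)
from seg import *
rng['cr']=((20,10,170),(36,90,255))
c=cam('wrist',s)
for b in blobs(im,'cr',None,300)[0]: print(b,onplane(c,b[1],.045))
E
```

```text
time: 3.38
tool_pos: [0.4701, 0.0107, 0.1304]
orientation: [2.049, 2.381, 0.0]
force: [-0.9, -0.5, -0.0]
opening: 0.0852
finger_force: 0.0
dp [ -0.3  -0.7 115.5] len 115.0 twist -0.3 yaw now 98.57 tilt 0.03
([571, 159, 69, 199, 562], [607.1, 254.7]) [0.71974919 0.00645895 0.045     ]
([284, 174, 71, 67, 3318], [317.0, 209.1]) [0.46764702 0.01052041 0.045     ]
([559, 209, 47, 138, 416], [582.5, 275.7]) [ 0.70785272 -0.01635033  0.045     ]
([548, 213, 38, 120, 375], [566.6, 271.0]) [ 0.69205618 -0.0139382   0.045     ]
([587, 213, 53, 145, 1181], [615.5, 288.5]) [ 0.74271943 -0.02444112  0.045     ]
([500, 217, 29, 110, 406], [514.4, 270.3]) [ 0.64665204 -0.02008701  0.045     ]
([534, 217, 32, 107, 364], [549.8, 268.8]) [ 0.67665345 -0.014038    0.045     ]
([518, 219, 29, 101, 360], [532.6, 267.6]) [ 0.6613647  -0.01513784  0.045     ]
([486, 222, 27, 103, 620], [499.0, 272.2]) [ 0.63399236 -0.02392929  0.045     ]
([272, 295, 61, 51, 2430], [302.0, 319.8]) [ 0.46985612 -0.10026878  0.045     ]
([587, 310, 53, 72, 396], [621.1, 352.4]) [ 0.78213018 -0.09225938  0.045     ]
```

```bash

python3 -m inch '{"dp":[[0,0,40],[0,0,80],[0,0,105],[0,0,115],[0,0,115]],"twist":[0,0,0,0,0]}' 
python3 -m inch '{"dp":[[0,0,0],[0,0,0],[0,0,0],[0,0,0],[0,0,0]],"twist":[0,0,0,0,0]}' -1
python3 -m inch '{"dp":[[0,0,-25],[0,0,-60],[0,0,-100],[0,0,-120],[0,0,-120]],"twist":[0,0,0,0,0]}'
python3 - <<'E'
from h import *
go(.665,.0841,.064,98.9)
E
```

```text
time: 3.85
tool_pos: [0.4688, 0.0117, 0.0131]
orientation: [-2.043, -2.382, 0.005]
force: [-0.7, -0.1, -0.1]
opening: 0.0855
finger_force: 0.0
time: 4.27
tool_pos: [0.4725, 0.0117, 0.0182]
orientation: [2.04, 2.383, 0.005]
force: [-0.7, -1.1, 7.1]
opening: 0.0578
finger_force: 65.0
time: 4.68
tool_pos: [0.4738, 0.0118, 0.1427]
orientation: [2.036, 2.379, 0.012]
force: [0.6, 0.4, -0.7]
opening: 0.0576
finger_force: 65.2
dp [ 42.2 199.1  81.1] len 219.0 twist -0.0 yaw now 98.88 tilt 0.74
```

```bash

python3 -m inch '{"dp":[[8,40,0],[17,80,0],[25,120,0],[34,160,0],[42,199,0]],"twist":[0,0,0,0,0]}' >/dev/null
python3 -m inch '{"dp":[[0,0,20],[0,0,50],[0,0,70],[0,0,78],[0,0,78]],"twist":[0,0,0,0,0]}' 
python3 - <<'E'
from h import *
go(.665,.0841,.064,98.9)
E
```

```text
time: 5.52
tool_pos: [0.6613, 0.0846, 0.0635]
orientation: [2.041, 2.386, 0.003]
force: [-18.0, -0.4, 27.7]
opening: 0.0578
finger_force: 77.9
dp [-1.1  3.6 -0.5] len 4.0 twist 0.0 yaw now 98.91 tilt 0.17
```

```bash

python3 -m inch '{"dp":[[0,2,-2],[0,3,-2]],"twist":[0,0]}' 
python3 -m inch '{"dp":[[0,0,0],[0,0,0],[0,0,0]],"twist":[0,0,0]}' 0.68
python3 -m inch '{"dp":[[0,0,-20],[0,0,-50],[0,0,-80],[0,0,-80]],"twist":[0,0,0,0]}'
python3 - <<'E'
from h import *
from seg import *
rng['cr']=((20,10,170),(36,90,255))
s,im=snap('side','b1'); print(blobs(im,'cr',(270,150,450,340),100)[0])
s,im=snap('wrist','b2');c=cam('wrist',s)
for b in blobs(im,'cr',None,300)[0]: print(b,onplane(c,b[1],.045))
go(.4714,-.1035,.13,98.9)
E
```

```text
time: 5.68
tool_pos: [0.6638, 0.0848, 0.0636]
orientation: [2.042, 2.386, 0.002]
force: [-14.3, -1.7, 19.6]
opening: 0.0576
finger_force: 77.0
time: 5.93
tool_pos: [0.6635, 0.0846, 0.0589]
orientation: [-2.043, -2.387, 0.0]
force: [-0.4, -0.0, -0.4]
opening: 0.0719
finger_force: 0.0
time: 6.27
tool_pos: [0.6662, 0.0848, 0.1468]
orientation: [2.037, 2.381, 0.012]
force: [1.2, 0.7, 1.9]
opening: 0.0718
finger_force: 0.0
[([332, 164, 86, 60, 1995], [373.3, 193.8]), ([293, 221, 25, 28, 557], [305.0, 233.9]), ([312, 261, 28, 33, 779], [325.0, 276.9])]
([271, 163, 87, 198, 5324], [309.5, 257.5]) [0.66468194 0.03237364 0.045     ]
([233, 170, 13, 85, 446], [239.2, 211.0]) [0.59841085 0.06791328 0.045     ]
([370, 195, 21, 171, 1514], [379.4, 273.7]) [0.73146828 0.02535715 0.045     ]
([355, 224, 10, 133, 474], [359.5, 287.2]) [0.71602987 0.00812463 0.045     ]
([75, 326, 38, 34, 746], [90.6, 339.1]) [ 0.46030901 -0.09253472  0.045     ]
dp [-156.1 -219.7   10.1] len 270.0 twist -0.0 yaw now 98.89 tilt 0.17
```

View pics/b2.png

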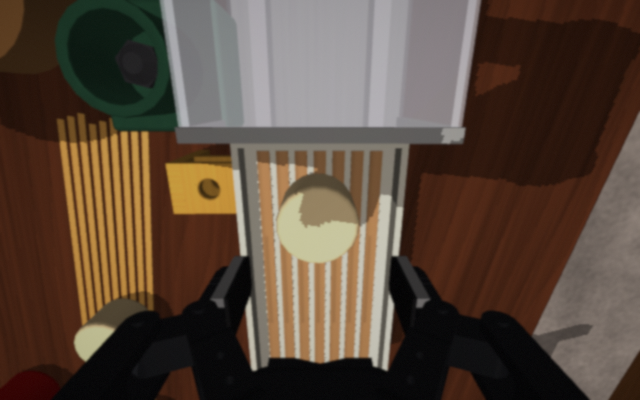

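```bash

python3 -m inch '{"dp":[[-20,-30,0],[-40,-58,0],[-63,-88,0],[-85,-118,0],[-105,-146,0]],"twist":[0,0,0,0,0]}' 0.9 >/dev/null
python3 -m inch '{"dp":[[-23,-33,0],[-51,-74,10],[-51,-74,45],[-51,-74,60],[-51,-74,60]],"twist":[0,0,0,0,0]}' 
python3 - <<'E'
from h import *
from seg import *
rng['cr']=((20,10,170),(36,90,255))
s,im=snap('wrist','b3');c=cam('wrist',s)
for b in blobs(im,'cr',None,900)[0]: print(b,onplane(c,b[1],.045))
go(.4714,-.1035,.018,98.9)
E
```

```text
time: 7.2
tool_pos: [0.4665, -0.1032, 0.0739]
orientation: [-2.039, -2.378, 0.006]
force: [0.2, 0.4, -0.6]
opening: 0.0813
finger_force: 0.0
([282, 198, 90, 82, 4696], [327.2, 242.4]) [ 0.47095932 -0.10400645  0.045     ]
dp [-1.   3.4 58.4] len 59.0 twist -0.1 yaw now 98.85 tilt 0.36
```

```bash

python3 -m inch '{"dp":[[0,2,30],[-1,3,52],[-1,3,54],[-1,3,54],[-1,3,54]],"twist":[0,0,0,0,0]}' 
python3 -m inch '{"dp":[[0,0,0],[0,0,0],[0,0,0],[0,0,0],[0,0,0]],"twist":[0,0,0,0,0]}' -1
python3 -m inch '{"dp":[[0,0,-25],[0,0,-60],[0,0,-100],[0,0,-120],[0,0,-120]],"twist":[0,0,0,0,0]}'
python3 - <<'E'
from h import *
go(.6769,.008,.068,98.9)
E
```

```text
time: 7.67
tool_pos: [0.4746, -0.104, 0.0269]
orientation: [2.041, 2.386, 0.001]
force: [0.7, -0.4, 0.1]
opening: 0.0809
finger_force: 0.0
time: 8.08
tool_pos: [0.4748, -0.1044, 0.0276]
orientation: [2.04, 2.385, 0.002]
force: [-1.7, 0.5, 7.3]
opening: 0.0572
finger_force: 64.3
time: 8.5
tool_pos: [0.4762, -0.1048, 0.1521]
orientation: [2.036, 2.379, 0.007]
force: [0.2, -0.0, -0.7]
opening: 0.0572
finger_force: 65.0
dp [ 80.8 214.8  85.9] len 245.0 twist -0.0 yaw now 98.9 tilt 0.66
```

```bash

python3 -m inch '{"dp":[[13,37,0],[26,74,0],[40,111,0],[54,148,0],[68,180,0]],"twist":[0,0,0,0,0]}' >/dev/null
python3 -m inch '{"dp":[[12,34,0],[12,34,30],[12,34,60],[12,34,66],[12,34,66]],"twist":[0,0,0,0,0]}' 
python3 - <<'E'
from h import *
go(.6769,.008,.0745,98.9)
E
```

```text
time: 9.33
tool_pos: [0.6715, 0.0084, 0.0769]
orientation: [-2.04, -2.385, 0.004]
force: [-0.8, 0.0, -1.4]
opening: 0.0572
finger_force: 70.3
dp [-1.2  5.3  2.4] len 6.0 twist 0.0 yaw now 98.91 tilt 0.21
```

```bash

python3 -m inch '{"dp":[[0,4,0],[0,4,1],[0,4,1]],"twist":[0,0,0]}' 
python3 -m inch '{"dp":[[0,0,1],[0,0,1]],"twist":[0,0]}' 
python3 -m inch '{"dp":[[0,0,0],[0,0,0],[0,0,0]],"twist":[0,0,0]}' 0.68
python3 -m inch '{"dp":[[0,0,-20],[0,0,-50],[0,0,-80],[0,0,-80]],"twist":[0,0,0,0]}'
python3 - <<'E'
from h import *
go(.4857,-.2605,.15,98.9)
E
```

```text
time: 9.58
tool_pos: [0.6766, 0.0086, 0.0785]
orientation: [2.043, 2.387, 0.0]
force: [0.4, 0.0, -0.7]
opening: 0.0572
finger_force: 70.3
time: 9.75
tool_pos: [0.6764, 0.0086, 0.0773]
orientation: [2.043, 2.387, -0.0]
force: [0.3, -0.6, -1.0]
opening: 0.0567
finger_force: 70.3
time: 10.0
tool_pos: [0.6767, 0.0087, 0.0778]
orientation: [2.042, 2.387, 0.001]
force: [0.7, -0.7, 0.1]
opening: 0.0715
finger_force: 0.0
time: 10.33
tool_pos: [0.6791, 0.0086, 0.1659]
orientation: [2.036, 2.38, 0.012]
force: [0.7, -0.1, 2.8]
opening: 0.0718
finger_force: 0.0
dp [-235.9 -232.9   13.7] len 332.0 twist -0.0 yaw now 98.9 tilt 0.71
```

```bash

python3 -m inch '{"dp":[[-28,-28,0],[-56,-56,0],[-84,-84,0],[-112,-112,0],[-140,-138,0]],"twist":[0,0,0,0,0]}' 0.9 >/dev/null
python3 -m inch '{"dp":[[-28,-28,0],[-56,-56,0],[-96,-95,0],[-96,-95,35],[-96,-95,70]],"twist":[0,0,0,0,0]}' >/dev/null
python3 -m inch '{"dp":[[0,0,20],[0,0,20]],"twist":[0,0]}' 
python3 - <<'E'
from h import *
from seg import *
rng['cr']=((20,10,170),(36,90,255))
s,im=snap('wrist','b4');c=cam('wrist',s)
for b in blobs(im,'cr',None,900)[0]: print(b,onplane(c,b[1],.045))
s,im=snap('side','b5'); print(blobs(im,'cr',(270,150,450,340),100)[0])
go(.4857,-.2605,.026,98.9)
E
```

```text
time: 11.33
tool_pos: [0.4799, -0.2593, 0.0623]
orientation: [-2.038, -2.379, 0.002]
force: [-0.4, 0.6, -0.7]
opening: 0.0813
finger_force: 0.0
([281, 206, 95, 86, 5301], [328.5, 252.3]) [ 0.48515996 -0.26080608  0.045     ]
[([346, 164, 72, 60, 1948], [376.1, 193.3]), ([312, 261, 28, 33, 762], [325.2, 277.1])]
dp [-0.4  2.8 41.8] len 42.0 twist -0.0 yaw now 98.9 tilt 0.0
```

```bash

python3 -m inch '{"dp":[[0,2,25],[0,2,38],[0,2,38],[0,2,38]],"twist":[0,0,0,0]}' 
python3 -m inch '{"dp":[[0,0,0],[0,0,0],[0,0,0],[0,0,0],[0,0,0]],"twist":[0,0,0,0,0]}' -1
python3 -m inch '{"dp":[[0,0,-25],[0,0,-60],[0,0,-100],[0,0,-120],[0,0,-120]],"twist":[0,0,0,0,0]}'
python3 - <<'E'
from h import *
go(.6888,-.068,.073,98.9)
E
```

```text
time: 11.77
tool_pos: [0.4857, -0.2604, 0.0311]
orientation: [2.04, 2.386, 0.0]
force: [-0.2, 0.1, -0.4]
opening: 0.0811
finger_force: 0.0
time: 12.18
tool_pos: [0.4863, -0.261, 0.0324]
orientation: [2.039, 2.384, 0.001]
force: [-1.8, 1.6, 9.0]
opening: 0.0564
finger_force: 63.3
time: 12.6
tool_pos: [0.4873, -0.2617, 0.1571]
orientation: [2.034, 2.378, 0.003]
force: [0.3, 0.1, -0.7]
opening: 0.0563
finger_force: 64.5
dp [160.9 228.3  84.9] len 292.0 twist 0.0 yaw now 98.9 tilt 0.71
```

```bash

python3 -m inch '{"dp":[[23,33,0],[46,66,0],[69,99,0],[92,132,0],[115,165,0]],"twist":[0,0,0,0,0]}' >/dev/null
python3 -m inch '{"dp":[[23,32,0],[46,66,0],[46,66,30],[46,66,60],[46,66,70]],"twist":[0,0,0,0,0]}' >/dev/null
python3 -m inch '{"dp":[[0,0,0],[0,0,0]],"twist":[0,0]}' 
python3 - <<'E'
from h import *
go(.6888,-.068,.079,98.9)
E
```

```text
time: 13.6
tool_pos: [0.6879, -0.0654, 0.0792]
orientation: [-2.042, -2.387, 0.001]
force: [-0.3, 0.7, -0.6]
opening: 0.0558
finger_force: 77.1
dp [-2.7  0.5  0.2] len 3.0 twist -0.0 yaw now 98.9 tilt 0.03
```

```bash

python3 -m inch '{"dp":[[-2,0,1],[-2,0,1]],"twist":[0,0]}' 
python3 -m inch '{"dp":[[0,0,0],[0,0,0],[0,0,0]],"twist":[0,0,0]}' 0.68
python3 -m inch '{"dp":[[0,0,-20],[0,0,-60],[0,0,-100],[0,0,-140],[0,0,-150]],"twist":[0,0,0,0,0]}'
python3 - <<'E'
from h import *
s,im=snap('wrist','b6'); s,im2=snap('side','b7')
b=cv2.resize(im2[140:260,290:430],(420,360),interpolation=cv2.INTER_CUBIC)
a=im[:,120:500][20:380]
cv2.imwrite('pics/c3.png',np.hstack([a,b])[:,:,::-1])
# crank: from scene & side, expected
go(.62,-.385,.25,98.9)
E
```

```text
time: 13.77
tool_pos: [0.6886, -0.0673, 0.0792]
orientation: [2.042, 2.387, 0.002]
force: [-0.8, 2.0, 3.9]
opening: 0.0565
finger_force: 77.6
time: 14.02
tool_pos: [0.6882, -0.0677, 0.0779]
orientation: [-2.043, -2.386, 0.001]
force: [-0.5, 0.5, -0.4]
opening: 0.0716
finger_force: 0.0
time: 14.43
tool_pos: [0.69, -0.0678, 0.2373]
orientation: [2.036, 2.379, 0.01]
force: [-0.7, -0.0, 2.2]
opening: 0.0717
finger_force: 0.0
dp [-302.8 -117.6  -17.3] len 325.0 twist -0.0 yaw now 98.88 tilt 0.44
```

View pics/c3.png

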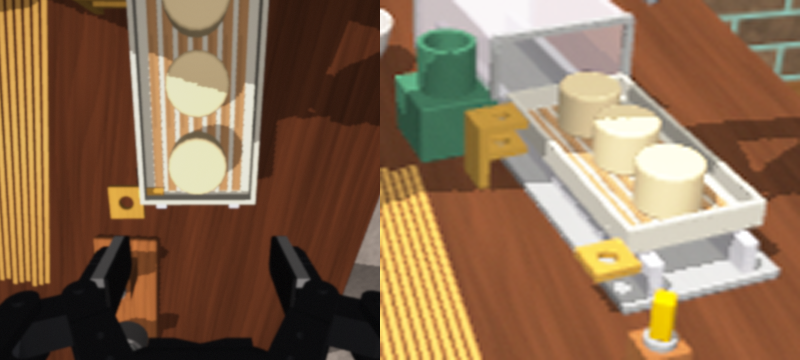

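```bash

python3 -m inch '{"dp":[[-32,-18,-10],[-64,-36,-20],[-96,-54,-30],[-128,-72,-40],[-160,-90,-50]],"twist":[0,0,0,0,0]}' >/dev/null
python3 -m inch '{"dp":[[-27,-15,-5],[-55,-31,-10],[-82,-47,-10],[-110,-64,-10],[-110,-64,-10]],"twist":[7,14,21,21,21]}' >/dev/null
python3 -m inch '{"dp":[[0,0,0],[0,0,0]],"twist":[0,0]}' 
python3 - <<'E'
from h import *
import pickle
s,im=snap('wrist','k0'); pickle.dump(s,open('k0.pkl','wb'))
go(.6257,-.3844,.25,78)
E
```

```text
time: 15.53
tool_pos: [0.578, -0.3575, 0.2865]
orientation: [-2.441, -1.973, 0.001]
force: [0.9, -0.5, -0.2]
opening: 0.072
finger_force: 0.0
dp [-17.   52.1  36.9] len 66.0 twist -0.0 yaw now 77.97 tilt 0.11
```

View pics/k0.png

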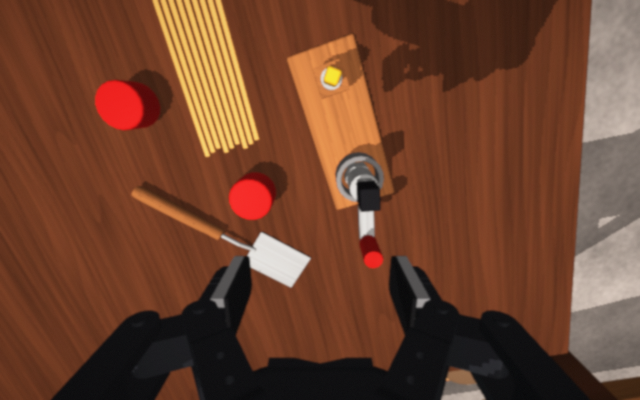

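```bash

python3 -m inch '{"dp":[[-10,30,5],[-17,52,10],[-17,52,10],[-17,52,10]],"twist":[0,0,0,0]}' >/dev/null
python3 - <<'E'
from seg import *
import pickle
s0=pickle.load(open('k0.pkl','rb'));c0=cam('wrist',s0);i0=cv2.imread('pics/k0.png')[:,:,::-1].copy()
s1,i1=snap('wrist','k1');c1=cam('wrist',s1); print(s1['tool_pos'],abs(s1['qd']).max())
rng['black']=((0,0,0),(179,255,45))
for im,bx in((i0,(330,160,400,220)),(i1,(260,140,360,300))):
    print(blobs(im,'black',bx)[0]); print(blobs(im,'red')[0])
print('cup',onplane(c0,(359,176),.044),'knobtop',onplane(c0,(373,260),.144),'grip',onplane(c0,(369,195),.131))
cv2.imwrite('pics/c4.png',np.hstack([cv2.resize(i0[150:280,310:420],None,fx=3,fy=3),cv2.resize(i1[130:260,250:380],None,fx=3,fy=3)])[:,:,::-1])
E
```

```text
[ 0.62644739 -0.38422932  0.27437446] 0.09428652076283414
[([358, 181, 22, 29, 561], [368.2, 195.3])]
[([94, 79, 64, 52, 2336], [122.5, 105.4]), ([228, 173, 47, 48, 1747], [251.2, 196.5]), ([359, 236, 25, 33, 578], [370.8, 252.6])]
[([311, 170, 20, 30, 521], [320.3, 184.3])]
[([39, 63, 73, 55, 2691], [70.6, 91.8]), ([184, 163, 53, 50, 2020], [210.0, 187.5]), ([314, 228, 23, 34, 592], [324.5, 245.2])]
cup [ 0.62559614 -0.37835826  0.044     ] knobtop [ 0.61697055 -0.44670276  0.144     ] grip [ 0.62562294 -0.37754723  0.131     ]
```

View pics/c4.png

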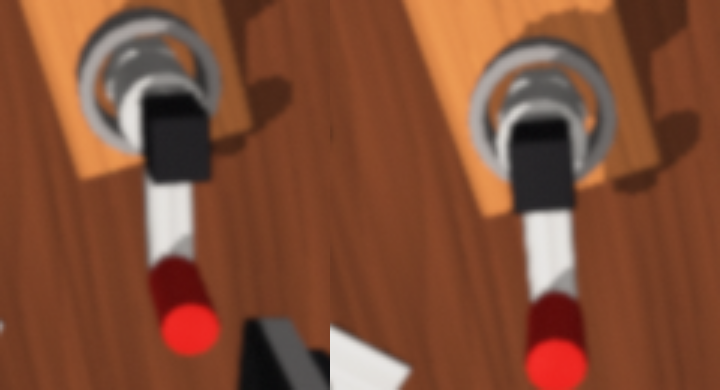

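```bash
python3 - <<'E'
from h import *
import pickle
c0=cam('wrist',pickle.load(open('k0.pkl','rb'))); s=r.get_state()
s['tool_pos']=np.array([0.62644739,-0.38422932,0.27437446]);c1=cam('wrist',s)
for n,a,b,z in(('grip',(369.5,198.8),(321.2,188.5),.131),('knob',(373.2,259.8),(325.5,250.8),.1445),('cup',(359.8,177.2),(320.8,167.2),.044)):
    x,e=tri([(c0,a),(c1,b)]); print(n,x.round(4),np.round(e[0]*1e3,2),onplane(c0,a,z).round(4),onplane(c1,b,z).round(4))
s=r.get_state();print(s['tool_pos'])
E
```

```text
grip [ 0.6268 -0.3873  0.1166] 0.39 [ 0.6255 -0.3818  0.131 ] [ 0.6275 -0.3836  0.131 ]
knob [ 0.6179 -0.4499  0.1371] 0.64 [ 0.6172 -0.4462  0.1445] [ 0.6189 -0.4454  0.1445]
cup [ 0.6272 -0.3828  0.0337] 0.14 [ 0.6264 -0.3802  0.044 ] [ 0.6277 -0.3806  0.044 ]
[ 0.62596153 -0.38420432  0.27709163]
```

```bash

python3 -m inch '{"dp":[[0,1,30],[1,1,60],[1,1,90],[1,1,110],[1,1,110]],"twist":[-4,-4,-4,-4,-4]}' >/dev/null
python3 -m inch '{"dp":[[0,0,0],[0,0,0]],"twist":[0,0]}' 0.4
python3 - <<'E'
from h import *
go(.627,-.382,.102,82)
E
```

```text
time: 16.55
tool_pos: [0.6271, -0.3847, 0.1724]
orientation: [2.368, 2.056, 0.002]
force: [-0.8, 0.3, -0.5]
opening: 0.06
finger_force: 0.0
dp [ 2.8 -0.9 70.4] len 70.0 twist -0.1 yaw now 81.92 tilt 0.31
```

```bash

python3 -m inch '{"dp":[[3,0,30],[3,0,55],[3,0,65],[3,0,68],[3,0,68]],"twist":[0,0,0,0,0]}' 
python3 -m inch '{"dp":[[3,0,0],[0,0,0]],"twist":[0,0]}'  
python3 - <<'E'
from h import *
go(.627,-.382,.102,82)
E
```

```text
time: 16.97
tool_pos: [0.6272, -0.3819, 0.1017]
orientation: [2.372, 2.058, 0.0]
force: [-1.0, 0.0, 0.9]
opening: 0.0599
finger_force: 0.0
time: 17.13
tool_pos: [0.6281, -0.3815, 0.1033]
orientation: [2.369, 2.057, 0.002]
force: [-0.1, -0.1, -0.3]
opening: 0.0597
finger_force: 0.0
dp [-0.7 -1.1  1.3] len 2.0 twist -0.1 yaw now 81.95 tilt 0.23
```

```bash

python3 -m inch '{"dp":[[-1,-1,1],[-1,-1,1],[-1,-1,1],[-1,-1,1],[-1,-1,1]],"twist":[0,0,0,0,0]}' -1
python3 -m inch '{"dp":[[0,0,-10],[0,0,-25],[0,0,-50],[0,0,-80],[0,0,-110]],"twist":[0,0,0,0,0]}'
python3 -m inch '{"dp":[[0,0,-30],[0,0,-40],[0,0,-40],[0,0,-40]],"twist":[0,0,0,0]}'
python3 - <<'E'
from seg import *
s,im=snap('wrist','k2');c=cam('wrist',s); print(s['tool_pos'])
print(blobs(im,'red')[0])
E
```

```text
time: 17.55
tool_pos: [0.626, -0.3828, 0.1]
orientation: [2.372, 2.058, 0.0]
force: [0.1, -0.6, 2.5]
opening: 0.0209
finger_force: 59.6
time: 17.97
tool_pos: [0.6251, -0.382, 0.2088]
orientation: [-2.37, -2.056, 0.002]
force: [0.6, -0.6, -4.0]
opening: 0.0213
finger_force: 59.1
time: 18.3
tool_pos: [0.6257, -0.3825, 0.2486]
orientation: [-2.372, -2.058, 0.0]
force: [1.2, 0.5, -5.8]
opening: 0.0213
finger_force: 59.2
[ 0.62568889 -0.38245412  0.24861231]
[([18, 40, 82, 62, 3392], [53.6, 72.7]), ([172, 160, 58, 54, 2386], [201.0, 186.2]), ([303, 343, 29, 19, 400], [318.5, 352.3])]
```

```bash

python3 -m inch '{"dp":[[25,-11,-10],[55,-24,-17],[88,-38,-17],[120,-52,-17],[155,-66,-17]],"twist":[0,0,0,0,0]}' >/dev/null
python3 -m inch '{"dp":[[35,-15,-4],[70,-30,-8],[105,-45,-12],[140,-60,-17],[175,-75,-17]],"twist":[0,0,0,0,0]}' >/dev/null
python3 -m inch '{"dp":[[35,-15,-4],[70,-30,-8],[100,-43,-12],[111,-47,-17],[111,-47,-17]],"twist":[0,0,0,0,0]}' >/dev/null
python3 -m inch '{"dp":[[0,0,0],[0,0,0],[0,0,0]],"twist":[0,0,0]}'
python3 - <<'E'
from seg import *
import pickle
s,im=snap('wrist','k3'); pickle.dump(s,open('k3.pkl','wb'));print(s['tool_pos'],abs(s['qd']).max())
c=cam('wrist',s); u=proj(c,(.541,.17,.112)).astype(int); print(u)
x0,y0=max(0,u[0]-90),max(0,u[1]-80)
cv2.imwrite('pics/c5.png',cv2.resize(im[y0:y0+160,x0:x0+190],None,fx=3.5,fy=3.5,interpolation=cv2.INTER_CUBIC)[:,:,::-1]);print(x0,y0)
E
```

```text
time: 19.85
tool_pos: [0.5019, 0.0794, 0.2991]
orientation: [-2.374, -2.056, 0.003]
force: [-0.1, 0.5, -4.7]
opening: 0.0212
finger_force: 60.1
[0.50185501 0.07938376 0.29907647] 0.007218972923006905
[345  88]
255 8
```

View pics/c5.png

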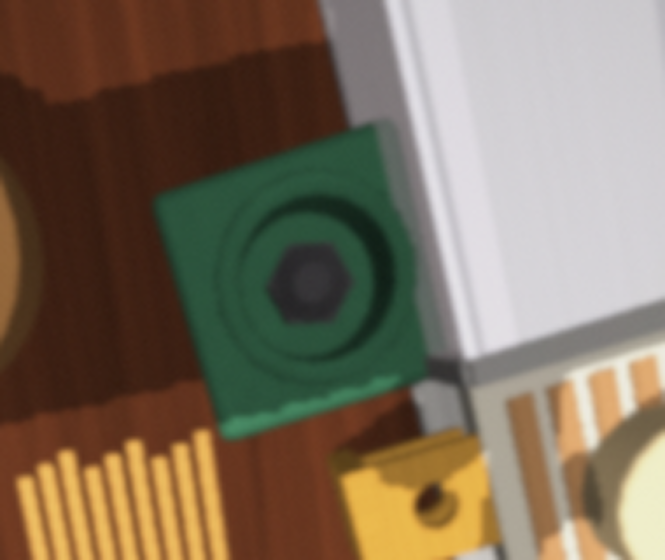

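```bash
python3 - <<'E'
from h import *
import pickle
c=cam('wrist',pickle.load(open('k3.pkl','rb')))
m=onplane(c,(345.1,86.5),.112);h=onplane(c,(342.4,88.5),.091);cl=onplane(c,(378.8,152.5),.066)
print(m,h,cl)
th=np.radians(8.9);R=np.array([[np.cos(th),-np.sin(th)],[np.sin(th),np.cos(th)]])
print('mouth-clevis bench',R.T@(m-cl)[:2]*1e3, R.T@(h-cl)[:2]*1e3)
s,im=snap('wrist','k3b'); 
from seg import *
print(blobs(im,'red',(250,250,400,400))[0])
# knob top expected pixel for axis offset 0/+2 mm in tool x
M=Ro.from_rotvec(s['orientation']).as_matrix()
for o in(0,2): print(proj(cam('wrist',s),s['tool_pos']+M@np.array([(o-65)*1e-3,0,-.0445])))
go(.541,.17,.222,86.7)
E
```

```text
[0.54080339 0.17204037 0.112     ] [0.53934705 0.17107331 0.091     ] [0.57758788 0.09047541 0.066     ]
mouth-clevis bench [-23.72264967  86.27385411] [-25.31106762  85.54375101]
[]
[320.0809276  434.04177718]
[320.08279597 431.07410978]
dp [95.2 25.8 77.5] len 125.0 twist -4.9 yaw now 81.8 tilt 0.07
```

```bash

python3 -m inch '{"dp":[[20,5,15],[45,12,40],[70,19,60],[95,25,76],[95,25,76]],"twist":[-5,-5,-5,-5,-5]}' >/dev/null
python3 -m inch '{"dp":[[0,0,0],[0,0,0],[0,0,0]],"twist":[0,0,0]}'
python3 - <<'E'
from h import *
go(.5402,.1703,.185,86.7)
E
```

```text
time: 20.62
tool_pos: [0.5404, 0.1702, 0.2254]
orientation: [2.281, 2.158, 0.002]
force: [0.6, 0.1, -4.6]
opening: 0.0212
finger_force: 60.6
dp [ 0.1 -0.3 40.4] len 40.0 twist 0.1 yaw now 86.82 tilt 0.1
```

```bash

python3 -m inch '{"dp":[[0,0,8],[0,0,16],[0,0,24],[0,0,30],[0,0,34]],"twist":[0,0,0,0,0]}'
python3 -m inch '{"dp":[[0,0,4],[0,0,8],[0,0,12],[0,0,12]],"twist":[0,0,0,0]}'
python3 -m inch '{"dp":[[0,0,4],[0,0,8],[0,0,12],[0,0,12]],"twist":[0,0,0,0]}'
```

```text
time: 21.03
tool_pos: [0.5395, 0.1708, 0.1887]
orientation: [-2.28, -2.16, 0.003]
force: [-0.6, -0.3, -5.3]
opening: 0.021
finger_force: 60.6
time: 21.37
tool_pos: [0.5398, 0.171, 0.1774]
orientation: [-2.281, -2.16, 0.001]
force: [0.9, -1.2, -4.9]
opening: 0.0214
finger_force: 60.6
time: 21.7
tool_pos: [0.5399, 0.1709, 0.1653]
orientation: [2.281, 2.16, -0.001]
force: [1.8, -0.9, -5.4]
opening: 0.0209
finger_force: 60.6
```

```bash

python3 -m inch '{"dp":[[0,0,4],[0,0,8],[0,0,11],[0,0,11]],"twist":[0,0,0,0]}'
python3 -m inch '{"dp":[[0,0,2],[0,0,3],[0,0,4],[0,0,4]],"twist":[0,0,0,0]}'
```

```text
time: 22.03
tool_pos: [0.5399, 0.1709, 0.1544]
orientation: [2.281, 2.16, -0.001]
force: [1.5, -0.1, -5.9]
opening: 0.0217
finger_force: 60.5
time: 22.37
tool_pos: [0.5403, 0.1712, 0.1539]
orientation: [2.28, 2.16, 0.003]
force: [-4.3, -1.4, 7.8]
opening: 0.0211
finger_force: 62.5
```

```bash

python3 -m inch '{"dp":[[0,0,-3],[0,0,-3],[0,0,-3],[0,0,-3]],"twist":[0,0,0,0]}' 0.2
python3 -m inch '{"dp":[[0,0,-30],[0,0,-60],[-30,0,-60],[-65,0,-60],[-65,0,-60]],"twist":[0,0,0,0,0]}'
python3 -m inch '{"dp":[[0,0,20],[0,0,45],[0,0,54],[0,0,54]],"twist":[0,0,0,0]}'
python3 - <<'E'
from h import *
th=np.radians(-93.2); print(.5400+.065*np.cos(th),.1712+.065*np.sin(th)); go(.5400+.065*np.cos(th),.1712+.065*np.sin(th),.157,86.8)
E
```

```text
time: 22.7
tool_pos: [0.54, 0.1711, 0.1543]
orientation: [2.281, 2.16, 0.0]
force: [-0.0, -0.5, -0.4]
opening: 0.0511
finger_force: 0.0
time: 23.12
tool_pos: [0.5366, 0.102, 0.2148]
orientation: [2.283, 2.155, -0.001]
force: [0.7, -0.3, -1.5]
opening: 0.0508
finger_force: 0.0
time: 23.45
tool_pos: [0.535, 0.106, 0.1572]
orientation: [-2.278, -2.158, 0.008]
force: [1.1, -0.2, -0.4]
opening: 0.0513
finger_force: 0.0
0.5363716021754444 0.10630135032817123
dp [0.3 1.4 0.2] len 1.0 twist 0.1 yaw now 86.9 tilt 0.34
```

```bash

python3 -m inch '{"dp":[[0,1,0],[0,1,0],[0,1,0],[0,1,0],[0,1,0]],"twist":[0,0,0,0,0]}' -1
python3 - <<'E'
from h import *
s=r.get_state(); p=s['tool_pos'][:2]; c=np.array([.54,.1712]); print(p,np.linalg.norm(p-c),np.degrees(np.arctan2(*(p-c)[::-1])))
# clockwise circle: tool-frame offsets; 15 deg steps per row; tool x dir=yaw 86.9
M=Ro.from_rotvec(s['orientation']).as_matrix()[:2,:2]
a0=np.arctan2(*(p-c)[::-1])
for k in range(0,25): 
    q=c+.065*np.array([np.cos(a0-np.radians(15*k)),np.sin(a0-np.radians(15*k))]); print(15*k,(M.T@(q-(c+.065*np.array([np.cos(a0),np.sin(a0)])))*1e3).round(1))
E
```

```text
time: 23.87
tool_pos: [0.5381, 0.106, 0.1618]
orientation: [2.28, 2.159, 0.003]
force: [-0.7, -2.4, 5.2]
opening: 0.0207
finger_force: 58.6
[0.53807286 0.10603883] 0.06518965817769766 -91.69402776445393
0 [0. 0.]
15 [  1.8 -16.9]
30 [  7.9 -32.7]
45 [ 17.9 -46.4]
60 [ 31.1 -57.1]
75 [ 46.6 -64. ]
90 [ 63.4 -66.6]
105 [ 80.2 -64.8]
120 [ 96.1 -58.7]
135 [109.8 -48.7]
150 [120.5 -35.5]
165 [127.3 -20. ]
180 [130.   -3.2]
195 [128.2  13.7]
210 [122.1  29.5]
225 [112.1  43.2]
240 [98.9 53.9]
255 [83.3 60.7]
270 [66.6 63.4]
285 [49.7 61.6]
300 [33.9 55.5]
315 [20.2 45.5]
330 [ 9.5 32.3]
345 [ 2.6 16.8]
360 [0. 0.]
```

```bash

python3 -m inch '{"dp":[[1.8,-16.9,-2],[7.9,-32.7,-3],[17.9,-46.4,-3],[31.1,-57.1,-3],[46.6,-64,-3]],"twist":[0,0,0,0,0]}'
python3 -m inch '{"dp":[[16.8,-2.6,0],[33.6,-0.8,0],[49.5,5.3,0],[63.2,15.3,0],[73.9,28.5,0]],"twist":[0,0,0,0,0]}'
python3 - <<'E'
from h import *
s=r.get_state(); p=s['tool_pos'][:2]; c=np.array([.54,.1712]); print(p,np.linalg.norm(p-c),np.degrees(np.arctan2(*(p-c)[::-1])),s['wrist_torque'])
E
```

```text
time: 24.28
tool_pos: [0.4768, 0.1556, 0.1635]
orientation: [2.279, 2.156, 0.003]
force: [10.8, -3.6, -9.2]
opening: 0.0208
finger_force: 60.3
time: 24.7
tool_pos: [0.5077, 0.2294, 0.1644]
orientation: [-2.279, -2.161, 0.003]
force: [-6.6, -2.7, 5.4]
opening: 0.0204
finger_force: 61.2
[0.50768261 0.22937454] 0.06654840600750497 119.05324715441986 [-0.96416151  1.13655951 -0.00316198]
```

```bash

python3 -m inch '{"dp":[[6.8,15.5,0],[9.5,32.3,0],[7.7,49.2,0],[1.6,65,0],[-8.4,78.7,0]],"twist":[0,0,0,0,0]}'
python3 -m inch '{"dp":[[-13.2,10.7,0],[-28.8,17.5,0],[-45.5,20.2,0],[-62.4,18.4,0],[-78.2,12.3,0]],"twist":[0,0,0,0,0]}'
python3 - <<'E'
from h import *
s=r.get_state(); p=s['tool_pos'][:2]; c=np.array([.54,.1712]); print(p,np.linalg.norm(p-c),np.degrees(np.arctan2(*(p-c)[::-1])),s['wrist_torque'])
s,im=snap('side','t1')
from seg import *
rng['ear']=((20,150,120),(32,255,255)); print(blobs(im,'ear',(300,140,420,260),30)[0])
E
```

```text
time: 25.12
tool_pos: [0.5872, 0.2182, 0.1649]
orientation: [-2.276, -2.163, -0.005]
force: [-2.7, 6.2, 3.9]
opening: 0.0206
finger_force: 61.4
time: 25.53
tool_pos: [0.596, 0.1374, 0.164]
orientation: [2.279, 2.161, 0.007]
force: [2.2, 6.0, -3.5]
opening: 0.0206
finger_force: 60.4
[0.59599194 0.13742447] 0.06539024096697275 -31.0992738439046 [ 0.9527219  -0.56059804 -0.01274586]
[([319, 175, 20, 27, 298], [327.3, 185.0]), ([344, 206, 19, 11, 128], [353.1, 211.0]), ([380, 237, 9, 17, 124], [383.9, 244.7])]
```

```bash

python3 -m inch '{"dp":[[-13.7,-10,0],[-24.4,-23.2,0],[-31.3,-38.7,0],[-33.9,-55.5,0],[-32.1,-72.4,0]],"twist":[0,0,0,0,0]}' | grep -E 'pos|force'
python3 -m inch '{"dp":[[6.1,-15.8,0],[16.1,-29.5,0],[29.3,-40.2,0],[44.8,-47.1,0],[61.6,-49.7,0]],"twist":[0,0,0,0,0]}' | grep -E 'pos|force'
python3 -m inch '{"dp":[[16.8,1.8,0],[32.7,7.9,0],[46.4,17.9,0],[57.1,31.1,0],[63.9,46.6,0]],"twist":[0,0,0,0,0]}' | grep -E 'pos|force'
python3 -m inch '{"dp":[[2.7,16.8,0],[0.9,33.7,0],[-5.2,49.5,0],[-15.2,63.2,0],[-28.4,73.9,0]],"twist":[0,0,0,0,0]}' | grep -E 'pos|force'
python3 - <<'E'
from h import *
s=r.get_state(); p=s['tool_pos'][:2]; c=np.array([.54,.1712]); print(p,np.linalg.norm(p-c),np.degrees(np.arctan2(*(p-c)[::-1])),s['wrist_torque'])
s,im=snap('side','t2')
from seg import *
rng['ear']=((20,150,120),(32,255,255)); print(blobs(im,'ear',(300,140,420,260),30)[0])
E
```

```text
tool_pos: [0.5212, 0.1095, 0.1631]
force: [9.6, 9.9, -10.0]
finger_force: 60.2
tool_pos: [0.4748, 0.1727, 0.1638]
force: [6.4, -6.8, -4.2]
finger_force: 60.8
tool_pos: [0.5231, 0.2368, 0.1643]
force: [-7.3, 2.4, 5.1]
finger_force: 61.5
tool_pos: [0.5976, 0.2049, 0.1649]
force: [-0.9, 6.0, 1.8]
finger_force: 61.3
[0.59756686 0.20489731] 0.06670420797104158 30.342976850867338 [1.19645733 0.58695149 0.00844531]
[([319, 175, 20, 27, 291], [327.4, 184.7]), ([332, 192, 18, 10, 116], [340.6, 196.1]), ([380, 237, 9, 17, 124], [383.9, 244.7])]
```

```bash

python3 -m inch '{"dp":[[-15.6,6.8,0],[-32.3,9.5,0],[-49.2,7.7,0],[-65,1.6,0],[-78.7,-8.4,0]],"twist":[0,0,0,0,0]}' | grep -E 'pos|force'
python3 -m inch '{"dp":[[-10.7,-13.2,0],[-17.6,-28.7,0],[-20.2,-45.5,0],[-18.4,-62.4,0],[-12.3,-78.2,0]],"twist":[0,0,0,0,0]}' | grep -E 'pos|force'
python3 -m inch '{"dp":[[10,-13.7,0],[23.2,-24.4,0],[38.7,-31.3,0],[55.5,-33.9,0],[72.3,-32.1,0]],"twist":[0,0,0,0,0]}' | grep -E 'pos|force'
python3 - <<'E'
from h import *
s=r.get_state(); p=s['tool_pos'][:2]; c=np.array([.54,.1712]); a0=np.arctan2(*(p-c)[::-1]);print(p,np.linalg.norm(p-c),np.degrees(a0),s['wrist_torque'])
s,im=snap('side','t3')
from seg import *
rng['ear']=((20,150,120),(32,255,255)); print(blobs(im,'ear',(300,140,420,260),30)[0])
E
```

```text
tool_pos: [0.5847, 0.1249, 0.164]
force: [1.1, 8.0, -2.0]
finger_force: 60.9
tool_pos: [0.5061, 0.1171, 0.1636]
force: [14.0, 9.8, -10.5]
finger_force: 60.3
tool_pos: [0.4769, 0.1895, 0.1638]
force: [1.7, -7.2, -1.6]
finger_force: 61.3
[0.47690412 0.18947621] 0.06568949962398712 163.84593675301113 [-1.48600006 -0.28059203  0.02160683]
[([319, 175, 23, 27, 331], [328.1, 185.0]), ([380, 237, 9, 17, 124], [383.9, 244.7])]
```

```bash

python3 -m inch '{"dp":[[5.5,1.6,0],[10.8,3.7,0],[15.9,6.1,0],[20.7,9.1,0],[25.3,12.4,0]],"twist":[0,0,0,0,0]}' | grep -E 'pos|force'
python3 -m inch '{"dp":[[4.2,3.7,0],[8,7.8,0]],"twist":[0,0]}' | grep -E 'pos|force'
python3 -m inch '{"dp":[[3.5,4.3,0],[3.5,4.3,0]],"twist":[0,0]}' | grep -E 'pos|force'
python3 -m inch '{"dp":[[3,4.7,0],[3,4.7,0]],"twist":[0,0]}' | grep -E 'pos|force'
python3 - <<'E'
from h import *
s=r.get_state(); p=s['tool_pos'][:2]; c=np.array([.54,.1712]); a0=np.arctan2(*(p-c)[::-1]);print(p,np.linalg.norm(p-c),np.degrees(a0),s['wrist_torque'])
E
```

```text
tool_pos: [0.4897, 0.2145, 0.164]
force: [-8.5, -0.3, 6.7]
finger_force: 61.9
tool_pos: [0.4977, 0.2227, 0.1642]
force: [-9.8, 2.5, 8.8]
finger_force: 62.0
tool_pos: [0.5028, 0.2266, 0.1643]
force: [-7.2, 4.8, 8.1]
finger_force: 62.0
tool_pos: [0.5076, 0.2295, 0.1644]
force: [-6.8, 5.1, 7.4]
finger_force: 61.9
[0.50759948 0.22954631] 0.06673893388580876 119.04402845625309 [ 0.73364268  1.47790182 -0.02876194]
```

```bash

python3 -m inch '{"dp":[[2.7,5,0],[2.7,5,0]],"twist":[0,0]}' | grep -E 'pos|force'
python3 -m inch '{"dp":[[2.3,5.2,0],[2.3,5.2,0]],"twist":[0,0]}' | grep -E 'pos|force'
python3 -m inch '{"dp":[[1.8,5.3,0],[1.8,5.3,0]],"twist":[0,0]}' | grep -E 'pos|force'
python3 - <<'E'
from h import *
s=r.get_state(); p=s['tool_pos'][:2]; c=np.array([.54,.1712]); a0=np.arctan2(*(p-c)[::-1]);print(p,np.linalg.norm(p-c),np.degrees(a0),s['wrist_torque'])
E
```

```text
tool_pos: [0.5128, 0.2322, 0.1645]
force: [-6.2, 6.2, 8.0]
finger_force: 62.0
tool_pos: [0.5182, 0.2344, 0.1646]
force: [-6.1, 6.7, 7.4]
finger_force: 62.0
tool_pos: [0.5237, 0.236, 0.1647]
force: [-5.1, 7.8, 7.4]
finger_force: 62.0
[0.52368731 0.23603536] 0.06685602184662152 104.12258271315687 [ 1.2311788   1.30692199 -0.01042905]
```

```bash

python3 -m inch '{"dp":[[1.2,5.5,0],[1.2,5.5,0]],"twist":[0,0]}' | grep -E 'pos|force'
python3 -m inch '{"dp":[[0.6,5.6,0],[0.6,5.6,0]],"twist":[0,0]}' | grep -E 'pos|force'
python3 - <<'E'
from h import *
s=r.get_state(); p=s['tool_pos'][:2]; c=np.array([.54,.1712]); a0=np.arctan2(*(p-c)[::-1]);print(p,np.linalg.norm(p-c),np.degrees(a0),s['wrist_torque'])
s,im=snap('side','t4'); a=im[130:270,280:440]
s,im=snap('scene','t5'); b=im[170:310,240:400]
cv2.imwrite('pics/c6.png',cv2.resize(np.hstack([a,b]),None,fx=2.5,fy=2.5,interpolation=cv2.INTER_CUBIC)[:,:,::-1])
E
```

```text
tool_pos: [0.5294, 0.2371, 0.1648]
force: [-4.3, 9.2, 6.6]
finger_force: 62.0
tool_pos: [0.5352, 0.2377, 0.1649]
force: [-4.4, 9.5, 7.0]
finger_force: 62.0
[0.53515202 0.23767018] 0.06664673603576582 94.17145869194168 [1.64843837 1.04534254 0.0089914 ]
```

View pics/c6.png

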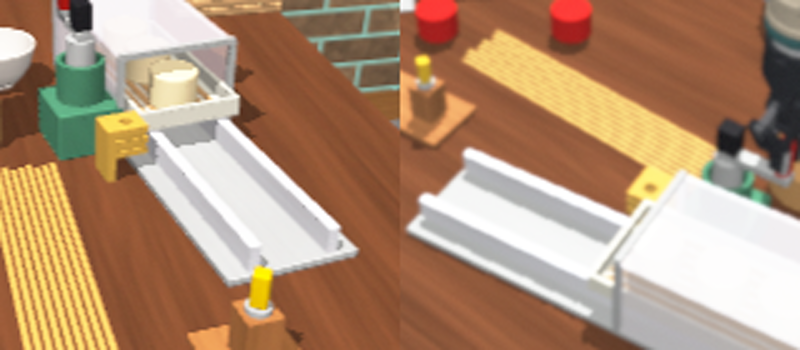

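```bash

python3 -m inch '{"dp":[[0.1,5.7,0],[0.1,5.7,0]],"twist":[0,0]}' | grep -E 'pos|force'
python3 -m inch '{"dp":[[-0.5,5.7,0],[-0.5,5.7,0]],"twist":[0,0]}' | grep -E 'pos|force'
python3 -m inch '{"dp":[[-1.2,5.5,0],[-1.2,5.5,0]],"twist":[0,0]}' | grep -E 'pos|force'
```

```text
tool_pos: [0.5394, 0.2377, 0.165]
force: [-10.3, 10.3, 11.0]
finger_force: 62.6
tool_pos: [0.5439, 0.2375, 0.1651]
force: [-15.8, 10.7, 13.2]
finger_force: 63.6
tool_pos: [0.5492, 0.2365, 0.1656]
force: [-17.2, 12.0, 14.8]
finger_force: 65.8
```

```bash

python3 - <<'E'
from h import *
s=r.get_state(); p=s['tool_pos'][:2]; c=np.array([.54,.1712]); a0=np.arctan2(*(p-c)[::-1]);print(np.linalg.norm(p-c),np.degrees(a0),s['wrist_torque'],s['opening'])
snap('side','t6');snap('wrist','t7')
a=cv2.imread('pics/t4.png').astype(int);b=cv2.imread('pics/t6.png').astype(int)
d=abs(a-b).sum(2)[150:230,300:400]; print((d>40).sum(),np.argwhere(d>40).min(0)+[150,300] if (d>40).any() else '',np.argwhere(d>40).max(0)+[150,300])
E
python3 -m inch '{"dp":[[-0.7,2.8,0],[-0.7,2.8,0]],"twist":[0,0]}' | grep -E 'pos|force'
```

```text
0.06590910084208683 81.97451604628813 [ 1.98060693  3.88651493 -0.00667993] 0.02028913751835229
80 [151 300] [192 384]
tool_pos: [0.5508, 0.2362, 0.1656]
force: [-22.2, 13.9, 16.3]
finger_force: 67.4
```

```bash

python3 -m inch '{"dp":[[0.8,-3,0],[1,-4.5,0]],"twist":[0,0]}' | grep -E 'pos|force'
python3 -m inch '{"dp":[[0,0,0],[0,0,0],[0,0,0]],"twist":[0,0,0]}' 0.1 | grep -E 'pos|force|open'
python3 -m inch '{"dp":[[0,0,-20],[0,0,-60],[0,0,-95],[-40,0,-95],[-80,0,-95]],"twist":[0,0,0,0,0]}' | grep -E 'pos|force|open'
python3 -m inch '{"dp":[[-35,0,-20],[-70,0,-40],[-80,0,-40],[-80,0,-40],[-80,0,-40]],"twist":[0,0,0,0,0]}' | grep -E 'pos|force|open'
python3 - <<'E'
from seg import *
import pickle
s,im=snap('wrist','t8'); pickle.dump(s,open('t8.pkl','wb')); c=cam('wrist',s); print(abs(s['qd']).max(),blobs(im,'red')[0])
u=proj(c,(.578,.0905,.066)).astype(int);print(u)
x0,y0=max(0,u[0]-50),max(0,u[1]-50)
a=cv2.resize(im[y0:y0+100,x0:x0+100],(400,400),interpolation=cv2.INTER_CUBIC)
i0=cv2.imread('pics/k0.png')[:,:,::-1]
b=cv2.resize(i0[55:95,312:352],(400,400),interpolation=cv2.INTER_CUBIC)
print(x0,y0);cv2.imwrite('pics/c7.png',np.hstack([a,b])[:,:,::-1])
E
```

```text
tool_pos: [0.5484, 0.2365, 0.1657]
force: [-9.3, 10.4, 12.1]
finger_force: 64.5
tool_pos: [0.5506, 0.2325, 0.163]
force: [-0.1, -0.0, -0.1]
opening: 0.0469
finger_force: 0.0
tool_pos: [0.5471, 0.153, 0.2609]
force: [1.4, -1.0, -0.6]
opening: 0.0471
finger_force: 0.0
tool_pos: [0.5419, 0.0729, 0.2974]
force: [-0.2, 0.5, -0.8]
opening: 0.0472
finger_force: 0.0
0.03697141045709123 [([301, 0, 17, 13, 125], [308.0, 4.3]), ([209, 356, 13, 7, 70], [216.1, 359.1])]
[348 154]
298 104
```

View pics/c7.png

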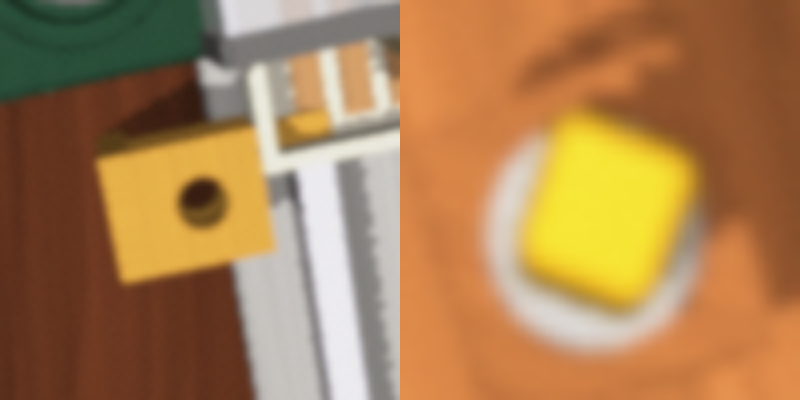

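```bash

python3 -m inch '{"dp":[[-34,0,0],[-68,5,0],[-102,10,0],[-136,15,0],[-170,20,0]],"twist":[7,14,21,28,35]}' >/dev/null
python3 -m inch '{"dp":[[0,0,0],[0,0,0],[0,0,0],[0,0,0],[0,0,0]],"twist":[7,14,21,28,35]}' >/dev/null
python3 -m inch '{"dp":[[0,0,0],[0,0,0],[0,0,0],[0,0,0],[0,0,0]],"twist":[7,14,21,28,35]}' >/dev/null
python3 -m inch '{"dp":[[0,0,0],[0,0,0],[0,0,0],[0,0,0]],"twist":[7,14,15,15]}' 
python3 - <<'E'
from h import *
import pickle
c0=cam('wrist',pickle.load(open('k0.pkl','rb')));c8=cam('wrist',pickle.load(open('t8.pkl','rb')))
print('pin',onplane(c0,(333,75.8),.102),'clevis',onplane(c8,(348.5,154.5),.066))
cl=onplane(c8,(348.5,154.5),.066)
b=np.array([-.1547,.988]);a=np.array([.988,.1547]);w=cl[:2]+.0205*a+.0048*b; print('corner px',proj(c8,(*w,.068)))
s,im=snap('wrist','p0');c=cam('wrist',s)
from seg import *
print(s['tool_pos'],abs(s['qd']).max());bl=blobs(im,'yellow',None,60)[0];print(bl,[onplane(c,x[1],.100) for x in bl])
go(.611,-.2545,.15,-33.5)
E
```

```text
time: 34.1
tool_pos: [0.5528, -0.0965, 0.2971]
orientation: [3.013, -0.889, -0.003]
force: [-0.8, 0.2, 0.3]
opening: 0.047
finger_force: 0.0
pin [ 0.61318321 -0.25519738  0.102     ] clevis [0.5788535  0.09044729 0.066     ]
corner px [364.23263211 147.53688122]
[ 0.55282917 -0.09647148  0.29710862] 0.05195985014763619
[([410, 39, 16, 18, 249], [417.5, 46.9])] [array([ 0.61199864, -0.25366985,  0.1       ])]
dp [134.6 101.  147.2] len 224.0 twist 0.7 yaw now -32.83 tilt 0.08
```

```bash

python3 -m inch '{"dp":[[28,21,10],[56,42,30],[84,63,50],[112,84,75],[135,101,100]],"twist":[0,0,0,0,0]}' 0 >/dev/null
python3 -m inch '{"dp":[[0,0,20],[0,0,40],[0,0,40],[0,0,40]],"twist":[0,0,0,0]}' 
python3 - <<'E'
from h import *
s,im=snap('wrist','p1');c=cam('wrist',s)
from seg import *
bl=blobs(im,'yellow',None,60)[0];print(bl,[onplane(c,x[1],.100) for x in bl])
go(.612,-.2545,.072,-33.5)
E
```

```text
time: 34.9
tool_pos: [0.6102, -0.2554, 0.157]
orientation: [-3.012, 0.891, 0.005]
force: [0.5, -0.5, 0.6]
opening: 0.0431
finger_force: 0.0
[([307, 198, 21, 33, 605], [317.2, 214.8]), ([288, 275, 70, 39, 137], [325.1, 292.7]), ([295, 283, 63, 35, 114], [326.9, 299.7]), ([298, 290, 61, 34, 104], [329.1, 306.3]), ([312, 297, 49, 27, 80], [337.5, 309.6]), ([309, 304, 53, 29, 79], [336.3, 317.8]), ([319, 311, 45, 24, 60], [342.5, 322.0]), ([43, 379, 33, 19, 166], [59.0, 387.2])] [array([ 0.61601778, -0.25698185,  0.1       ]), array([ 0.55749625, -0.22622869,  0.1       ]), array([ 0.5511832 , -0.22388601,  0.1       ]), array([ 0.54490461, -0.22197579,  0.1       ]), array([ 0.53851995, -0.22593828,  0.1       ]), array([ 0.53220583, -0.22086536,  0.1       ]), array([ 0.52587635, -0.22290276,  0.1       ]), array([0.60320113, 0.02753625, 0.1       ])]
dp [ 0.3 -1.6 87.2] len 87.0 twist 0.5 yaw now -32.98 tilt 0.03
```

```bash

python3 -m inch '{"dp":[[0,-2,30],[0,-2,60],[0,-2,77],[0,-2,82],[0,-2,82]],"twist":[0,0,0,0,0]}' | grep -E 'pos|force'
python3 -m inch '{"dp":[[0,0,1],[0,0,1]],"twist":[0.5,0.5]}' | grep -E 'pos|force'
python3 -m inch '{"dp":[[0,0,0],[0,0,0],[0,0,0],[0,0,0],[0,0,0]],"twist":[0,0,0,0,0]}' -1
python3 -m inch '{"dp":[[0,0,-3],[0,0,-10],[0,0,-25],[0,0,-50],[0,0,-85]],"twist":[0,0,0,0,0]}'
python3 -m inch '{"dp":[[0,0,-20],[0,0,-20],[0,0,-20]],"twist":[0,0,0]}'
python3 - <<'E'
from h import *
snap('wrist','p2'); snap('side','p3'); go(.5788,.0905,.16,-33)
E
```

```text
tool_pos: [0.6118, -0.254, 0.0768]
force: [-0.5, -0.1, 1.2]
finger_force: 0.0
tool_pos: [0.6129, -0.2548, 0.0783]
force: [0.9, -0.1, 0.1]
finger_force: 0.0
time: 35.95
tool_pos: [0.6123, -0.2546, 0.0769]
orientation: [3.007, -0.908, 0.004]
force: [-0.0, 0.5, 5.5]
opening: 0.0149
finger_force: 59.0
time: 36.37
tool_pos: [0.6102, -0.2537, 0.1577]
orientation: [-3.007, 0.908, 0.011]
force: [0.5, 0.0, -0.8]
opening: 0.0147
finger_force: 58.7
time: 36.62
tool_pos: [0.6121, -0.2546, 0.182]
orientation: [3.007, -0.908, 0.004]
force: [-0.5, 0.8, -1.3]
opening: 0.0149
finger_force: 58.8
dp [-217.5 -269.2   19. ] len 347.0 twist -0.6 yaw now -33.61 tilt 0.16
```

```bash

python3 -m inch '{"dp":[[-20,-25,0],[-43,-53,0],[-66,-82,0],[-89,-110,0],[-112,-139,0]],"twist":[0,0,0,0,0]}' >/dev/null
python3 -m inch '{"dp":[[-23,-28,0],[-46,-57,0],[-69,-85,0],[-95,-118,5],[-105,-130,15]],"twist":[0,0,0,0,0]}' >/dev/null
python3 -m inch '{"dp":[[0,0,0],[0,0,0],[0,0,0]],"twist":[0,0,0]}' 
python3 - <<'E'
from h import *
s,im=snap('wrist','p4'); go(.5785,.0906,.145,-33.5)
c=cam('wrist',s);u=proj(c,(.5785,.0906,.066)).astype(int);print(u)
s2,im2=snap('side','p5')
a=im[max(0,u[1]-120):u[1]+80,u[0]-100:u[0]+100];b=im2[120:220,270:370]
cv2.imwrite('pics/c8.png',np.hstack([cv2.resize(a,(400,400)),cv2.resize(b,(400,400),interpolation=cv2.INTER_CUBIC)])[:,:,::-1])
E
```

```text
time: 37.8
tool_pos: [0.5795, 0.089, 0.1643]
orientation: [3.006, -0.908, -0.003]
force: [-0.1, -0.5, -1.5]
opening: 0.015
finger_force: 58.8
dp [-2.2 -1.  19.8] len 20.0 twist -0.2 yaw now -33.68 tilt 0.06
[318 205]
```

View pics/c8.png

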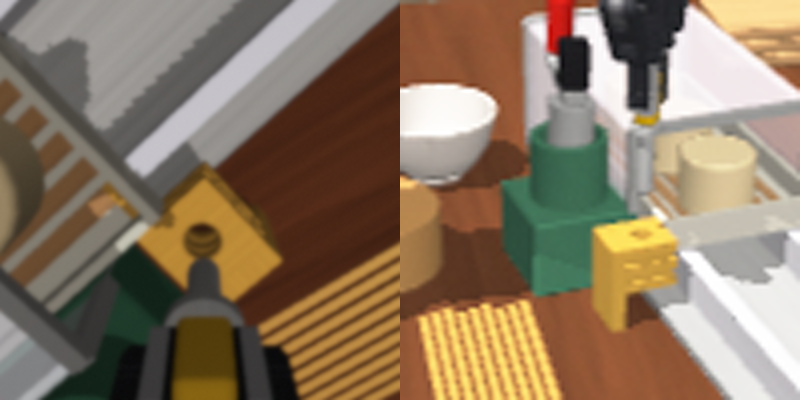

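```bash

python3 -m inch '{"dp":[[-1,-0.5,6],[-2,-1,12],[-2,-1,18],[-2,-1,22],[-2,-1,22]],"twist":[0,0,0,0,0]}' | grep -E 'pos|force'
python3 -m inch '{"dp":[[0,0,4],[0,0,8],[0,0,12],[0,0,12]],"twist":[0,0,0,0]}' | grep -E 'pos|force'
python3 -m inch '{"dp":[[0,0,4],[0,0,7],[0,0,7]],"twist":[0,0,0]}' | grep -E 'pos|force'
python3 - <<'E'
from h import *
go(.5785,.0906,.083,-33.5)
E
```

```text
tool_pos: [0.578, 0.0915, 0.1415]
force: [0.3, 0.6, -1.4]
finger_force: 58.8
tool_pos: [0.5782, 0.0917, 0.1301]
force: [0.2, 0.0, -0.9]
finger_force: 58.8
tool_pos: [0.5783, 0.0917, 0.1234]
force: [0.4, -0.9, -1.6]
finger_force: 58.8
dp [ 0.8  0.8 40.4] len 40.0 twist -0.1 yaw now -33.6 tilt 0.07
```

```bash

python3 -m inch '{"dp":[[0.4,0.4,4],[0.4,0.4,8],[0.4,0.4,12],[0.4,0.4,12]],"twist":[0,0,0,0]}' | grep -E 'pos|force'
python3 -m inch '{"dp":[[0,0,4],[0,0,8],[0,0,12],[0,0,12]],"twist":[0,0,0,0]}' | grep -E 'pos|force'
python3 -m inch '{"dp":[[0,0,4],[0,0,8],[0,0,12],[0,0,12]],"twist":[0,0,0,0]}' | grep -E 'pos|force'
python3 -m inch '{"dp":[[0,0,2],[0,0,4],[0,0,5],[0,0,5]],"twist":[0,0,0,0]}' | grep -E 'pos|force'
```

```text
tool_pos: [0.5783, 0.0911, 0.111]
force: [0.7, -0.2, -1.2]
finger_force: 58.8
tool_pos: [0.5783, 0.0911, 0.0991]
force: [0.7, 1.1, -1.3]
finger_force: 58.8
tool_pos: [0.5783, 0.0911, 0.0871]
force: [0.2, 0.1, -0.3]
finger_force: 58.8
tool_pos: [0.5787, 0.0912, 0.0831]
force: [0.3, 0.0, -0.3]
finger_force: 58.9
```

```bash

python3 -m inch '{"dp":[[0,0,2],[0,0,3],[0,0,3]],"twist":[0,0,0]}' | grep -E 'pos|force'
python3 -m inch '{"dp":[[0,0,2],[0,0,3],[0,0,3]],"twist":[0,0,0]}' | grep -E 'pos|force'
```

```text
tool_pos: [0.579, 0.0912, 0.0828]
force: [-7.3, -0.2, 12.6]
finger_force: 60.7
tool_pos: [0.5792, 0.0912, 0.0827]
force: [-16.5, -1.6, 28.4]
finger_force: 62.9
```

```bash

python3 -m inch '{"dp":[[0,0,-4],[0,0,-6],[0,0,-6]],"twist":[0,0,0]}' | grep -E 'pos|force'
python3 -m inch '{"dp":[[0,0,0],[0,0,0],[0,0,0]],"twist":[0,0,0]}' -0.2 | grep -E 'pos|force|open'
python3 -m inch '{"dp":[[0,0,-15],[0,0,-50],[0,0,-90],[0,0,-130],[0,0,-170]],"twist":[0,0,0,0,0]}' | grep -E 'pos|force'
python3 -m inch '{"dp":[[0,0,-20],[0,0,-40],[0,0,-50],[0,0,-50],[0,0,-50]],"twist":[-7,-14,-21,-28,-35]}' >/dev/null
python3 -m inch '{"dp":[[0,0,0],[0,0,0],[0,0,0],[0,0,0],[0,0,0]],"twist":[-7,-14,-21,-28,-35]}' >/dev/null
python3 -m inch '{"dp":[[0,0,0],[0,0,0],[0,0,0],[0,0,0],[0,0,0]],"twist":[-7,-14,-21,-28,-35]}' >/dev/null
python3 -m inch '{"dp":[[0,0,0],[0,0,0],[0,0,0],[0,0,0]],"twist":[-7,-12,-12,-12]}' 
python3 - <<'E'
from seg import *
s,im=snap('wrist','q0');c=cam('wrist',s)
rng['black']=((0,0,0),(179,255,45))
u=proj(c,(.54,.1712,.183)).astype(int); print(u)
print(blobs(im,'red')[0],blobs(im,'black',(u[0]-50,max(0,u[1]-50),u[0]+50,u[1]+50))[0],blobs(im,'yellow',None,60)[0])
for b in blobs(im,'red')[0]: print(onplane(c,b[1],.19))
print('pin head expected px',proj(c,(.5785,.0906,.108)),proj(c,(.5785,.0906,.118)))
go(.54,.1705,.22,82.7)
E
```

```text
tool_pos: [0.5791, 0.0912, 0.0837]
force: [0.3, -0.4, -0.8]
finger_force: 58.8
tool_pos: [0.5786, 0.0911, 0.0827]
force: [1.1, 0.7, -0.7]
opening: 0.0341
finger_force: 0.0
tool_pos: [0.5784, 0.0911, 0.2548]
force: [2.4, 0.7, -0.3]
finger_force: 0.0
time: 43.23
tool_pos: [0.5788, 0.0912, 0.303]
orientation: [-2.349, -2.086, 0.001]
force: [0.5, -0.2, -0.3]
opening: 0.034
finger_force: 0.0
[263 111]
[([241, 5, 30, 40, 853], [255.2, 22.1]), ([214, 356, 16, 19, 145], [223.0, 365.7])] [([256, 95, 30, 36, 889], [270.4, 112.7])] [([296, 153, 41, 35, 671], [313.2, 172.4])]
[0.54680478 0.23516919 0.19      ]
[ 0.44839703 -0.09048818  0.19      ]
pin head expected px [319.94921631 177.23971719] [319.94199231 179.38648083]
dp [ 74.2 -47.9  83.1] len 121.0 twist 0.5 yaw now 83.23 tilt 0.02
```

```bash

python3 -m inch '{"dp":[[25,-16,10],[50,-32,30],[75,-48,50],[75,-48,78],[75,-48,80]],"twist":[0,0,0,0,0]}' 0 | grep -E 'pos|force'
python3 -m inch '{"dp":[[0,0,0],[0,0,0]],"twist":[0,0]}' | grep -E 'pos|force'
python3 - <<'E'
from h import *
go(.54,.1715,.155,83.5)
E
```

```text
tool_pos: [0.5373, 0.172, 0.2178]
force: [-0.8, -0.7, -2.1]
finger_force: 0.0
tool_pos: [0.5404, 0.1706, 0.2247]
force: [0.2, 0.0, 0.9]
finger_force: 0.0
dp [ 0.8 -0.6 69.7] len 70.0 twist -0.2 yaw now 83.29 tilt 0.09
```

```bash

python3 -m inch '{"dp":[[1,0,25],[1,0,50],[1,0,64],[1,0,69],[1,0,69]],"twist":[0,0,0,0,0]}' | grep -E 'pos|force'
python3 -m inch '{"dp":[[0,0,0],[0,0,0]],"twist":[0,0]}' | grep -E 'pos|force'
python3 -m inch '{"dp":[[0,0,0],[0,0,0],[0,0,0],[0,0,0],[0,0,0]],"twist":[0,0,0,0,0]}' -1
python3 -m inch '{"dp":[[0,0,-4],[0,0,-8],[0,0,-12],[0,0,-16],[0,0,-20]],"twist":[0,0,0,0,0]}' | grep -E 'pos|force'
```

```text
tool_pos: [0.5403, 0.1716, 0.1547]
force: [-0.1, -0.6, -0.4]
finger_force: 0.0
tool_pos: [0.541, 0.1721, 0.1566]
force: [-0.6, 0.3, 0.4]
finger_force: 0.0
time: 44.87
tool_pos: [0.5419, 0.1722, 0.1571]
orientation: [2.342, 2.088, 0.009]
force: [6.2, -0.5, 4.7]
opening: 0.0221
finger_force: 57.9
tool_pos: [0.5368, 0.1714, 0.1594]
force: [23.0, 4.3, -70.2]
finger_force: 61.8
```

```bash

python3 -m inch '{"dp":[[0,0,8],[0,0,16],[0,0,19],[0,0,19]],"twist":[0,0,0,0]}' 
python3 -m inch '{"dp":[[0,0,0],[0,0,0],[0,0,0],[0,0,0]],"twist":[-3,-6,-9,-9]}'
python3 - <<'E'
from h import *
s=r.get_state();print(s['wrist_torque']); go(.54,.1715,.155,83.5)
E
```

```text
time: 45.62
tool_pos: [0.5406, 0.1724, 0.1592]
orientation: [2.342, 2.09, 0.005]
force: [-5.8, -2.6, 12.7]
opening: 0.0212
finger_force: 62.1
time: 45.95
tool_pos: [0.5404, 0.1723, 0.1593]
orientation: [2.17, 2.269, 0.005]
force: [-6.5, -2.2, 14.2]
opening: 0.0211
finger_force: 58.7
[-0.36662607  1.39083403  0.01761827]
dp [-0.8 -0.4  4.3] len 4.0 twist 9.0 yaw now 92.53 tilt 0.21
```

```bash

python3 -m inch '{"dp":[[-0.5,0,-3],[-0.5,0,-5]],"twist":[0,0]}' | grep -E 'pos|force'
python3 -m inch '{"dp":[[0,0,-2],[0,0,-4]],"twist":[0,0]}' | grep -E 'pos|force'
python3 -c "
from h import *
s=r.get_state();print(s['wrist_torque'],s['opening'])"
```

```text
tool_pos: [0.5398, 0.1718, 0.1595]
force: [4.9, 2.6, -16.1]
finger_force: 59.1
tool_pos: [0.5394, 0.1716, 0.1597]
force: [11.6, 3.6, -34.9]
finger_force: 59.8
[ 0.73410299 -2.76684701  0.11519845] 0.020706459752874093
```

```bash

python3 -m inch '{"dp":[[0,1,4],[0,2,6],[0,2,6]],"twist":[0,0,0]}' | grep -E 'pos|orient|force'
python3 -m inch '{"dp":[[0,1,0],[0,1,-2],[0,1,-2]],"twist":[2,4,4]}' | grep -E 'pos|orient|force'
python3 -m inch '{"dp":[[0,0,0],[0,0,-2],[0,0,-2]],"twist":[-2,-4,-4]}' | grep -E 'pos|orient|force'
python3 -c "
from h import *
s=r.get_state();print(s['wrist_torque'],s['opening'],s['time']);go(.54,.1715,.155,92)"
```

```text
tool_pos: [0.5409, 0.1721, 0.1594]
orientation: [-2.173, -2.266, 0.003]
force: [-8.2, 0.4, 4.4]
finger_force: 64.4
tool_pos: [0.5411, 0.1721, 0.1595]
orientation: [-2.251, -2.187, 0.007]
force: [-6.8, 0.6, -2.6]
finger_force: 63.4
tool_pos: [0.5409, 0.1719, 0.1595]
orientation: [-2.17, -2.265, 0.009]
force: [-4.5, 1.8, -13.4]
finger_force: 61.9
[ 0.46858169  0.80257353 -0.08995507] 0.020917321959257874 47.0333
dp [-0.3 -0.9  4.5] len 5.0 twist 0.5 yaw now 92.47 tilt 0.41
```

```bash

python3 -m inch '{"dp":[[0,0,3],[0,0,3]],"twist":[0,0]}' | grep -E 'pos|force'
python3 -m inch '{"dp":[[0,0,0],[0,0,0],[0,0,0]],"twist":[0,0,0]}' 0 | grep -E 'pos|force|open'
python3 -m inch '{"dp":[[0,0,-30],[0,0,-70],[0,0,-100],[-35,0,-110],[-75,0,-110]],"twist":[0,0,0,0,0]}' | grep -E 'pos|force'
python3 -m inch '{"dp":[[-40,0,0],[-70,0,0],[-70,0,0],[-70,0,0],[-70,0,0]],"twist":[0,0,0,0,0]}' | grep -E 'pos|force'
python3 - <<'E'
from seg import *
rng['black']=((0,0,0),(179,255,50));rng['red']=((0,150,60),(8,255,255))
C={};I={}
for n in('wrist','side','scene'):
    s,im=snap(n,'r_'+n);C[n]=cam(n,s);I[n]=im
    for nm,X in(('black',(.54,.1712,.166)),('red',(.5468,.2358,.174))):
        u=proj(C[n],X).astype(int);k=45 if n=='wrist' else 22
        x0,y0=max(0,u[0]-k),max(0,u[1]-k)
        print(n,nm,u,blobs(im,nm,(x0,y0,u[0]+k,u[1]+k))[0])
E
```

```text
tool_pos: [0.5412, 0.1721, 0.1594]
force: [-10.1, 0.3, -1.2]
finger_force: 63.7
tool_pos: [0.5438, 0.1718, 0.1608]
force: [0.4, -0.5, -0.1]
opening: 0.0427
finger_force: 0.0
tool_pos: [0.5474, 0.0977, 0.2747]
force: [0.6, 0.4, -0.4]
finger_force: 0.0
tool_pos: [0.5492, 0.0271, 0.27]
force: [-0.7, 0.2, 0.3]
finger_force: 0.0
wrist black [315  10] [([272, 0, 8, 55, 82], [275.1, 25.9]), ([298, 0, 34, 37, 1127], [315.1, 17.3]), ([336, 9, 8, 30, 93], [340.1, 24.9]), ([292, 20, 4, 20, 46], [293.3, 29.8])]
wrist red [ 330 -112] []
side black [311 136] [([308, 130, 8, 13, 93], [311.4, 135.7])]
side red [309 125] [([303, 118, 8, 16, 93], [306.2, 124.4])]
scene black [372 225] [([368, 218, 9, 13, 78], [371.6, 225.0])]
scene red [391 235] [([389, 224, 9, 17, 112], [393.1, 231.6])]
```

```bash
python3 - <<'E'
from h import *
a,b=cam('scene'),cam('side'); w=cam('wrist',r.get_state())
k,e=tri([(a,(393.1,231.6)),(b,(306.2,124.4))]);g,e2=tri([(a,(371.6,225)),(b,(311.4,135.7))])
print('knob',k,e,'grip',g,e2,'arm yaw',np.degrees(np.arctan2(*(k-g)[1::-1])),np.linalg.norm((k-g)[:2]))
print('wrist top px',proj(w,(.54,.1712,.183)),proj(w,(.54,.1712,.149)))
for z in(.183,.166): print(onplane(w,(315.1,17.3),z))
E
```

```text
knob [0.53650306 0.23478148 0.17954804] [np.float64(0.0005383600792713336), np.float64(0.000538360079271416)] grip [0.54048102 0.16963466 0.16793078] [np.float64(0.001359959350179701), np.float64(0.0013599593501797058)] arm yaw 93.49422145498161 0.0652681572631642
wrist top px [315.91296806   4.8798243 ] [316.48318826  18.39690613]
[0.53973761 0.16402951 0.183     ]
[0.5393234  0.16795887 0.166     ]
```

```bash

python3 -m inch '{"dp":[[35,0,0],[70,0,0],[110,-3,0],[145,-6,5],[145,-6,10]],"twist":[0,0,0,0,0]}' | grep -E 'pos|force'
python3 -m inch '{"dp":[[0,0,0],[0,0,30],[0,0,60],[0,0,80],[0,0,95]],"twist":[0,0,0,0,0]}' | grep -E 'pos|force'
python3 -m inch '{"dp":[[0,0,0],[0,0,0],[0,0,0]],"twist":[0,0,0]}' | grep -E 'pos|force'
python3 -c "
from h import *
s=r.get_state();go(.54,.1715,.158,93)"
```

```text
tool_pos: [0.5355, 0.178, 0.2593]
force: [0.7, -0.3, -0.9]
finger_force: 0.0
tool_pos: [0.5362, 0.1707, 0.1619]
force: [-0.5, 0.0, -0.3]
finger_force: 0.0
tool_pos: [0.5376, 0.1713, 0.166]
force: [0.2, -0.4, 0.6]
finger_force: 0.0
dp [0.1 2.4 8. ] len 8.0 twist -0.6 yaw now 92.37 tilt 0.13
```

```bash

python3 -m inch '{"dp":[[0,1.5,5],[0,2.4,7],[0,2.4,7],[0,2.4,7]],"twist":[-0.6,-0.6,-0.6,-0.6]}' | grep -E 'pos|force'
python3 -m inch '{"dp":[[0,0,0],[0,0,0],[0,0,0],[0,0,0],[0,0,0]],"twist":[0,0,0,0,0]}' -1 | grep -E 'pos|force|open'
python3 -c "
from h import *
s=r.get_state();print(s['wrist_torque']);go(.54,.1715,.158,93)"
python3 -m inch '{"dp":[[0,0,-1],[0,0,-2],[0,0,-2]],"twist":[0,0,0]}' | grep -E 'pos|force'
python3 -m inch '{"dp":[[0,0,-1],[0,0,-2],[0,0,-2]],"twist":[0,0,0]}' | grep -E 'pos|force'
python3 -c "
from h import *
s=r.get_state();print(s['wrist_torque']);go(.54,.1715,.158,93)"
```

```text
tool_pos: [0.5394, 0.1716, 0.1574]
force: [0.7, 0.3, -0.3]
finger_force: 0.0
tool_pos: [0.5398, 0.1717, 0.1577]
force: [3.9, 0.1, 0.8]
opening: 0.0209
finger_force: 61.3
[ 0.06788043 -0.8328147  -0.00751224]
dp [-0.2  0.2 -0.3] len 0.0 twist -0.0 yaw now 92.99 tilt 0.11
tool_pos: [0.5396, 0.1716, 0.1578]
force: [7.7, 0.6, -8.2]
finger_force: 60.5
tool_pos: [0.5394, 0.1715, 0.1579]
force: [11.6, 1.7, -17.0]
finger_force: 60.2
[ 0.48675698 -2.6118538   0.0204506 ]
dp [-0.1  0.6 -0.1] len 1.0 twist -0.0 yaw now 92.99 tilt 0.08
```

```bash

cat > m.py <<'E'
from h import *
s=r.get_state();M=Ro.from_rotvec(s['orientation']).as_matrix();print('F',s['force'].round(1),'M',s['wrist_torque'].round(2),'p',s['tool_pos'].round(4),'yaw',np.degrees(np.arctan2(M[1,0],M[0,0])).round(1),'t',s['time'])
E
python3 -m inch '{"dp":[[0,1,0],[0,2,1],[0,2,1]],"twist":[0,0,0]}' >/dev/null; python3 m.py
python3 -m inch '{"dp":[[0,0,0],[0,0,0],[0,0,0]],"twist":[-2,-3,-3]}' >/dev/null; python3 m.py
python3 -m inch '{"dp":[[0,0,0],[0,0,0],[0,0,0]],"twist":[-2,-3,-3]}' >/dev/null; python3 m.py
python3 -m inch '{"dp":[[0,0,0],[0,0,0],[0,0,0]],"twist":[3,6,6]}' >/dev/null; python3 m.py
python3 -m inch '{"dp":[[0,0,0],[0,0,0],[0,0,0]],"twist":[2,4,4]}' >/dev/null; python3 m.py
python3 -m inch '{"dp":[[0,0,0],[0,0,0],[0,0,0]],"twist":[2,4,4]}' >/dev/null; python3 m.py
```

```text
F [  2.2   0.8 -13.7] M [ 0.28 -0.82 -0.01] p [0.5402 0.1716 0.1579] yaw 93.0 t 51.0167
F [  2.3   1.5 -18.9] M [ 0.34 -0.85 -0.16] p [0.5402 0.1716 0.1579] yaw 96.0 t 51.2667
F [  1.2   1.  -23.4] M [ 0.28 -0.76 -0.19] p [0.5401 0.1715 0.1579] yaw 99.0 t 51.5167
F [  3.1   1.  -26.2] M [ 0.33 -0.83 -0.05] p [0.5402 0.1716 0.158 ] yaw 92.9 t 51.7667
F [  3.5   1.6 -25.6] M [ 0.39 -0.87  0.13] p [0.5402 0.1717 0.158 ] yaw 89.0 t 52.0167
F [  3.    2.  -26.8] M [ 0.36 -0.92  1.24] p [0.5402 0.1719 0.158 ] yaw 85.1 t 52.2667
```

```bash

python3 -m inch '{"dp":[[0,0,3],[0,0,4]],"twist":[-2,-4]}' >/dev/null; python3 m.py
python3 -m inch '{"dp":[[0,0,0],[0,0,0],[0,0,0]],"twist":[0,0,0]}' -0.3 >/dev/null; python3 m.py
python3 -m inch '{"dp":[[0,0,-20],[0,0,-40],[0,0,-40]],"twist":[0,0,0]}' >/dev/null; python3 m.py
python3 -m inch '{"dp":[[0,0,0],[0,0,0],[0,0,0],[0,0,0]],"twist":[0,0,0,0]}' -1 >/dev/null; python3 m.py
python3 -m inch '{"dp":[[0,0,4],[0,0,7],[0,0,7]],"twist":[0,0,0]}' >/dev/null; python3 m.py
python3 -m inch '{"dp":[[0,0,2],[0,0,4],[0,0,4]],"twist":[0,0,0]}' >/dev/null; python3 m.py
python3 -m inch '{"dp":[[0,0,2],[0,0,2]],"twist":[0,0]}' >/dev/null; python3 m.py
```

```text
F [-4.7  0.6 -3.8] M [-0.09  1.23 -0.33] p [0.5407 0.1718 0.1578] yaw 89.1 t 52.4333
F [ 0.2  0.2 -0.4] M [ 0.   -0.02  0.01] p [0.5425 0.172  0.1593] yaw 89.0 t 52.6833
F [ 0.6 -0.4  1.7] M [ 0.04 -0.   -0.  ] p [0.5434 0.1722 0.2027] yaw 89.0 t 52.9333
F [-0.2 -0.2  0.5] M [-0.04  0.06  0.03] p [0.5409 0.1716 0.1953] yaw 89.0 t 53.2667
F [-0.3  0.7 -0. ] M [ 0.02 -0.01  0.02] p [0.5408 0.1717 0.1878] yaw 89.0 t 53.5167
F [ 0.2 -0.  -0.2] M [-0.03 -0.07  0.02] p [0.5414 0.1718 0.1855] yaw 89.0 t 53.7667
F [-1.2  0.   8.9] M [-0.04  0.27  0.01] p [0.5419 0.1719 0.1852] yaw 89.0 t 53.9333
```

```bash

python3 -m inch '{"dp":[[0,0,-6],[0,0,-15],[0,0,-15]],"twist":[0,0,0]}' -0.1 >/dev/null
python3 -m inch '{"dp":[[0,0,0],[0,0,0]],"twist":[0,0]}' >/dev/null; python3 m.py
python3 -m inch '{"dp":[[0,0,15],[0,0,30],[0,0,38],[0,0,38],[0,0,38]],"twist":[0,0,0,0,0]}' >/dev/null; python3 m.py
python3 -c "
from h import *
go(.541,.1717,.157,89)"
```

```text
F [-0.6 -0.4  0.4] M [-0.02 -0.    0.02] p [0.5412 0.1717 0.198 ] yaw 89.0 t 54.35
F [-0.8 -0.3 -0.4] M [ 0.03 -0.    0.03] p [0.5411 0.1717 0.1599] yaw 89.0 t 54.7667
dp [ 0.  -0.   2.9] len 3.0 twist -0.0 yaw now 89.0 tilt 0.07
```

```bash

python3 -m inch '{"dp":[[0,0,3],[0,0,3]],"twist":[0,0]}' >/dev/null; python3 m.py
python3 -m inch '{"dp":[[0,0,0],[0,0,0],[0,0,0],[0,0,0],[0,0,0]],"twist":[0,0,0,0,0]}' -1 >/dev/null; python3 m.py
python3 -m inch '{"dp":[[0,0,-0.5],[0,0,-1]],"twist":[-2,-3]}' >/dev/null; python3 m.py
python3 -m inch '{"dp":[[0,0.3,-1],[0,0.5,-1]],"twist":[0,0]}' >/dev/null; python3 m.py
python3 -m inch '{"dp":[[0,0.3,-1],[0,0.5,-1]],"twist":[1,2]}' >/dev/null; python3 m.py
python3 -m inch '{"dp":[[0,0.3,-1],[0,0.5,-1]],"twist":[-1,-2]}' >/dev/null; python3 m.py
```

```text
F [-0.2 -0.9  0.3] M [-0.01 -0.02  0.01] p [0.5415 0.1718 0.1577] yaw 89.0 t 54.9333
F [-5.  -0.2  6.3] M [-0.06  0.8  -0.02] p [0.5412 0.1719 0.158 ] yaw 89.0 t 55.35
F [-3.1  1.  -1. ] M [ 0.02  0.28 -0.35] p [0.5411 0.1718 0.1581] yaw 92.1 t 55.5167
F [-2.9  0.4 -4.3] M [ 0.17  0.46 -0.17] p [0.5412 0.1718 0.1581] yaw 92.0 t 55.6833
F [ -3.    1.6 -12.1] M [0.28 0.3  0.36] p [0.5413 0.1717 0.1581] yaw 89.9 t 55.85
F [ -2.9   1.9 -22.6] M [ 0.45  0.22 -0.36] p [0.5414 0.1716 0.1582] yaw 92.1 t 56.0167
```

```bash

python3 -m inch '{"dp":[[0,0,2],[0,0,4]],"twist":[-2,-4]}' >/dev/null; python3 m.py
python3 -m inch '{"dp":[[0,0,0],[0,0,0]],"twist":[-2,-4]}' >/dev/null; python3 m.py
python3 -m inch '{"dp":[[0,0,0],[0,0,0]],"twist":[-2,-4]}' >/dev/null; python3 m.py
python3 -m inch '{"dp":[[0,0,0],[0,0,0]],"twist":[-2,-4]}' >/dev/null; python3 m.py
```

```text
F [-12.7  -1.2   5.2] M [-0.06  2.53 -0.31] p [0.5418 0.1718 0.158 ] yaw 96.1 t 56.1833
F [-9.3  0.4 -3.9] M [ 0.02  1.96 -0.39] p [0.5416 0.1718 0.1581] yaw 100.1 t 56.35
F [-10.2   0.5  -4.7] M [ 0.06  1.98 -0.36] p [0.5416 0.1717 0.1581] yaw 104.1 t 56.5167
F [-10.4   0.   -4.6] M [ 0.05  2.   -0.8 ] p [0.5416 0.1717 0.1581] yaw 108.1 t 56.6833
```

```bash

python3 -m inch '{"dp":[[0,-1.5,0],[0,-2.5,0]],"twist":[-1,-2]}' >/dev/null; python3 m.py
python3 -m inch '{"dp":[[0,0,0],[0,0,0]],"twist":[-1,-2]}' >/dev/null; python3 m.py
python3 -m inch '{"dp":[[0,0,0],[0,0,0]],"twist":[-1,-2]}' >/dev/null; python3 m.py
```

```text
F [-0.3  3.7 -9.4] M [ 0.84 -0.08 -1.12] p [0.5407 0.1713 0.1581] yaw 110.0 t 56.85
F [-2.   3.  -6.4] M [ 0.78  0.3  -0.72] p [0.5409 0.1714 0.1582] yaw 112.1 t 57.0167
F [-1.4  3.5 -4. ] M [ 0.88  0.34 -0.47] p [0.5408 0.1713 0.1581] yaw 114.1 t 57.1833
```

```bash

python3 -m inch '{"dp":[[0,0,0],[0,0,0]],"twist":[-1,-2]}' >/dev/null; python3 m.py
python3 -m inch '{"dp":[[0,0,0],[0,0,0]],"twist":[-1,-2]}' >/dev/null; python3 m.py
python3 -m inch '{"dp":[[0,0,-1],[0,0,-2]],"twist":[0,0]}' >/dev/null; python3 m.py
python3 -m inch '{"dp":[[0,0,-1],[0,0,-2]],"twist":[0,0]}' >/dev/null; python3 m.py
python3 -c "
from h import *
s=r.get_state();print(s['opening'],s['finger_force'])"
```

```text
F [-1.1  3.8 -2.6] M [ 0.99  0.28 -0.31] p [0.5408 0.1713 0.1581] yaw 116.1 t 57.35
F [-0.8  4.6 -1.4] M [ 1.09  0.17 -0.09] p [0.5408 0.1712 0.158 ] yaw 118.1 t 57.5167
F [  4.    5.3 -13.4] M [ 1.39 -0.89  0.03] p [0.5405 0.1712 0.1582] yaw 118.0 t 57.6833
F [  3.7   5.3 -11.9] M [ 1.42 -0.87  0.02] p [0.5405 0.1712 0.1596] yaw 118.0 t 57.85
0.021264711243267117 61.02699637413025
```

```bash

python3 -m inch '{"dp":[[0.4,0.8,1],[0.8,1.2,1.5]],"twist":[0,0]}' >/dev/null; python3 m.py
python3 -m inch '{"dp":[[0,0,0],[0,0,0],[0,0,0]],"twist":[4,8,12]}' >/dev/null; python3 m.py
python3 -m inch '{"dp":[[0,0,0],[0,0,0],[0,0,0]],"twist":[3,6,8]}' >/dev/null; python3 m.py
python3 -m inch '{"dp":[[0,0,0],[0,0,0]],"twist":[2,3]}' >/dev/null; python3 m.py
python3 -m inch '{"dp":[[0,0,0],[0,0,0]],"twist":[2,3]}' >/dev/null; python3 m.py
```

```text
F [-2.9  1.  -1.6] M [0.11 0.48 0.06] p [0.541  0.1718 0.1597] yaw 118.0 t 58.0167
F [-0.2  1.7 -4.8] M [0.37 0.12 0.37] p [0.541  0.1718 0.1596] yaw 105.8 t 58.2667
F [ 0.1  1.7 -5.1] M [0.37 0.09 0.34] p [0.5411 0.1718 0.1597] yaw 97.9 t 58.5167
F [-0.3  0.8 -5.1] M [0.27 0.07 0.58] p [0.5411 0.1718 0.1597] yaw 94.9 t 58.6833
F [ 0.4  0.7 -4.8] M [ 0.07 -0.03  1.02] p [0.5411 0.1719 0.1597] yaw 92.0 t 58.85
```

```bash

python3 -m inch '{"dp":[[0,0,0],[0,0,0]],"twist":[-2,-4]}' >/dev/null; python3 m.py
python3 -m inch '{"dp":[[0,0,-1],[0,0,-2]],"twist":[0,0]}' >/dev/null; python3 m.py
python3 -m inch '{"dp":[[0,0,-1],[0,0,-2]],"twist":[0,0]}' >/dev/null; python3 m.py
```

```text
F [ 0.2  1.  -5.1] M [ 0.23  0.06 -0.31] p [0.5411 0.1718 0.1597] yaw 96.0 t 59.0167
F [  6.1   3.1 -20.9] M [ 0.4  -1.2  -0.11] p [0.5408 0.1718 0.1598] yaw 95.9 t 59.1833
F [  8.    2.9 -31.3] M [ 0.57 -2.12 -0.12] p [0.5406 0.1718 0.1599] yaw 95.9 t 59.35
```

```bash

python3 -m inch '{"dp":[[0,1.5,-1],[0,2.5,-2]],"twist":[0,0]}' >/dev/null; python3 m.py
python3 -m inch '{"dp":[[0,0.5,-1],[0,1,-2]],"twist":[0,0]}' >/dev/null; python3 m.py
python3 -m inch '{"dp":[[0,0.5,-1],[0,1,-2]],"twist":[0.5,0.5]}' >/dev/null; python3 m.py
```

```text
F [  2.    2.5 -33.5] M [ 0.5  -0.78 -0.04] p [0.5414 0.1719 0.1599] yaw 95.9 t 59.5167
F [  3.2   1.7 -40.8] M [ 0.55 -1.05 -0.02] p [0.5416 0.1719 0.16  ] yaw 95.9 t 59.6833
F [  3.7   3.2 -48.7] M [ 0.7  -1.15  0.29] p [0.5418 0.1719 0.1601] yaw 95.4 t 59.85
```

```bash

python3 -m inch '{"dp":[[0,0,0],[0,0,0]],"twist":[-2,-3]}' >/dev/null; python3 m.py
python3 -m inch '{"dp":[[0,0.3,-1],[0,0.3,-1]],"twist":[-1,-2]}' >/dev/null; python3 m.py
python3 -m inch '{"dp":[[0,0,0],[0,0,0]],"twist":[-1,-2]}' >/dev/null; python3 m.py
python3 -m inch '{"dp":[[0,0,0],[0,0,0]],"twist":[-1,-2]}' >/dev/null; python3 m.py
```

```text
F [ -2.    1.8 -25.1] M [0.27 0.28 0.03] p [0.5423 0.172  0.1623] yaw 98.5 t 60.0167
F [ -9.4  -1.2 -12.9] M [-0.23  2.36 -0.  ] p [0.543  0.1721 0.1677] yaw 100.5 t 60.1833
F [-11.7  -0.6 -10.7] M [-0.24  2.52  0.05] p [0.5431 0.1722 0.1692] yaw 102.5 t 60.35
F [-10.2  -0.5  -9.3] M [-0.23  2.67 -0.06] p [0.5432 0.1722 0.1697] yaw 104.5 t 60.5167
```

```bash

python3 -m inch '{"dp":[[0,-1.5,-1],[0,-3,-2]],"twist":[0,0]}' >/dev/null; python3 m.py
python3 -m inch '{"dp":[[0,0,-2],[0,0,-4]],"twist":[0,0]}' >/dev/null; python3 m.py
python3 -m inch '{"dp":[[0,0,-2],[0,0,-4]],"twist":[0,0]}' >/dev/null; python3 m.py
```

```text
F [-2.7  0.1 -7.1] M [0.11 0.8  0.02] p [0.5419 0.1718 0.1729] yaw 104.5 t 60.6833
F [-5.2 -0.5 -9. ] M [-0.09  1.4   0.01] p [0.5422 0.1718 0.1772] yaw 104.5 t 60.85
F [-3.  -0.9 -5.9] M [-0.2   0.76 -0.02] p [0.5425 0.1718 0.1814] yaw 104.5 t 61.0167
```

```bash

python3 -m inch '{"dp":[[0,-0.5,-6],[0,-1,-12],[0,-1,-18],[0,-1,-26],[0,-1,-36]],"twist":[0,0,0,0,0]}' >/dev/null; python3 m.py
python3 -m inch '{"dp":[[0,0,-15],[0,0,-35],[0,0,-50],[0,0,-50],[0,0,-50]],"twist":[0,0,0,0,0]}' >/dev/null; python3 m.py
python3 -c "
from h import *
go(.54,.07,.30,87)"
```

```text
F [ 0.1 -0.3 -5.1] M [-0.02  0.01  0.06] p [0.5422 0.1717 0.218 ] yaw 104.5 t 61.4333
F [-0.6 -0.5 -6.7] M [-0.02  0.01  0.01] p [0.5424 0.1719 0.2681] yaw 104.5 t 61.85
dp [-98.  -27.8 -31.9] len 107.0 twist 17.5 yaw now 104.49 tilt 0.17
```

```bash

python3 -m inch '{"dp":[[-25,-7,-8],[-50,-14,-16],[-75,-21,-24],[-98,-28,-32],[-98,-28,-32]],"twist":[5,10,15,17.5,17.5]}' >/dev/null
python3 -m inch '{"dp":[[0,0,0],[0,0,0],[0,0,0]],"twist":[0,0,0]}' >/dev/null; python3 m.py
python3 - <<'E'
from h import *
import pickle
s8=pickle.load(open('t8.pkl','rb'));c8=cam('wrist',s8);i8=cv2.imread('pics/t8.png')
s,im=snap('wrist','u0');c=cam('wrist',s);im=im[:,:,::-1].copy();print(s['tool_pos'],s8['tool_pos'])
cl=np.array([.5788,.0904,.066]);b=np.array([-.1547,.988]);a=np.array([.988,.1547])
for nm,X,k in(('clevis hole',cl,14),('clevis edge',np.r_[cl[:2]-.02*b,.066],12),('rim corner',np.r_[cl[:2]+.0205*a+.0048*b,.068],12),('rim mid front',np.r_[cl[:2]+.05*a+.0048*b,.068],12),('rim mid2',np.r_[cl[:2]+.085*a+.0048*b,.068],12)):
    u8=proj(c8,X);u=proj(c,X);x,y=u8.round().astype(int)
    T=i8[y-k:y+k+1,x-k:x+k+1];xx,yy=u.round().astype(int);W=im[yy-k-12:yy+k+13,xx-k-12:xx+k+13]
    m=cv2.matchTemplate(W,T,cv2.TM_CCOEFF_NORMED);_,v,_,l=cv2.minMaxLoc(m)
    found=np.array([xx-12+l[0],yy-12+l[1]])+(u8-u8.round())
    print(nm,u8.round(1),u.round(1),'found',found.round(1),'score',round(v,3),'world shift mm',((onplane(c,found,X[2])-X)[:2]@np.c_[a,b]*1e3).round(1))
E
```

```text
F [ 0.1 -0.1 -5. ] M [ 0.05 -0.01  0.03] p [0.5391 0.0706 0.2975] yaw 87.1 t 62.5167
[0.5391341  0.07064581 0.29753801] [0.54190971 0.07288545 0.29740255]
clevis hole [348.9 154.7] [351.3 152.9] found [352.9 153.7] score 0.316 world shift mm [ 1.8 -1.4]
clevis edge [351.7 170. ] [354.  168.2] found [353.7 169. ] score 0.786 world shift mm [-0.6 -0.9]
rim corner [364.6 147.7] [367.1 146. ] found [366.6 145.7] score 0.775 world shift mm [-0.6  0.4]
rim mid front [388.2 142.7] [390.8 141. ] found [391.2 142.7] score 0.78 world shift mm [ 0.2 -2.2]
rim mid2 [416.6 136.7] [419.3 135.1] found [419.6 135.7] score 0.801 world shift mm [ 0.3 -0.8]
```

```bash

python3 -m inch '{"dp":[[-20,5,0],[-45,11,0],[-80,20,5],[-115,29,5],[-150,37,5]],"twist":[0,0,0,0,0]}' >/dev/null
python3 -m inch '{"dp":[[-35,9,5],[-70,17,10],[-105,26,10],[-140,35,10],[-170,42,10]],"twist":[0,0,0,0,0]}' >/dev/null
python3 -m inch '{"dp":[[-35,9,5],[-70,17,10],[-105,26,15],[-128,31,20],[-128,31,25]],"twist":[0,0,0,0,0]}' >/dev/null
python3 -m inch '{"dp":[[0,0,0],[0,0,0],[0,0,0]],"twist":[0,0,0]}' >/dev/null; python3 m.py
python3 - <<'E'
from h import *
s,im=snap('wrist','v0');go(.6265,-.382,.165,87)
E
```

```text
F [-0.6  0.1 -4. ] M [-0.03  0.03  0.03] p [ 0.6264 -0.3817  0.2596] yaw 87.1 t 64.0667
dp [-0.1 -0.  95.2] len 95.0 twist 0.1 yaw now 87.11 tilt 0.1
```

```bash

python3 - <<'E'
from seg import *
rng['red']=((0,150,60),(8,255,255))
C={};U={}
for n in('scene','side'):
    s,im=snap(n,'v_'+n);C[n]=cam(n,s);X=s['tool_pos']+[.003,.065,.017];u=proj(C[n],X).astype(int);print(n,u)
    bl=[b for b in blobs(im,'red',(u[0]-20,u[1]-20,u[0]+20,u[1]+20))[0]];print(bl);U[n]=max(bl,key=lambda b:b[0][4])[1]
k,e=tri([(C[n],U[n]) for n in C]);print(k-s['tool_pos'],e)
E
python3 -m inch '{"dp":[[0,0,25],[0,0,55],[0,0,85],[0,0,95],[0,0,95]],"twist":[0,0,0,0,0]}' >/dev/null; python3 m.py
python3 -m inch '{"dp":[[0,0,6],[0,0,12],[0,0,18],[0,0,24]],"twist":[0,0,0,0]}' >/dev/null; python3 m.py
```

```text
scene [224 142]
[([219, 134, 10, 16, 112], [223.4, 141.5])]
side [417 177]
[([414, 163, 7, 11, 51], [417.7, 167.1]), ([410, 181, 9, 11, 53], [413.7, 186.8])]
[-0.00917032  0.04795285  0.00868831] [np.float64(0.0010447613816770356), np.float64(0.001044761381677339)]
F [-1.1  0.1 -5.3] M [-0.06  0.02  0.01] p [ 0.6246 -0.3819  0.1599] yaw 87.0 t 64.6333
F [ 0.5  0.1 -5.2] M [-0.08  0.06 -0.02] p [ 0.6263 -0.3835  0.141 ] yaw 87.0 t 64.9667
```

```bash

python3 -m inch '{"dp":[[1,0,3],[2,0,6],[2,0,10],[2,0,13]],"twist":[0,0,0,0]}' >/dev/null; python3 m.py
python3 -m inch '{"dp":[[0,0,4],[0,0,8],[0,0,12],[0,0,14]],"twist":[0,0,0,0]}' >/dev/null; python3 m.py
python3 -m inch '{"dp":[[0,0,2],[0,0,4],[0,0,4]],"twist":[0,0,0]}' >/dev/null; python3 m.py
```

```text
F [ 0.3 -0.9 -4.3] M [-0.01  0.04  0.04] p [ 0.6259 -0.3812  0.1266] yaw 87.0 t 65.3
F [-0.4 -0.1 -5.1] M [-0.02 -0.03 -0.02] p [ 0.6257 -0.3811  0.1118] yaw 87.0 t 65.6333
F [-0.1 -0.  -5.9] M [-0.02 -0.04 -0.03] p [ 0.6257 -0.3812  0.1083] yaw 87.0 t 65.8833
```

```bash

python3 -m inch '{"dp":[[0,0,1],[0,0,2],[0,0,2]],"twist":[0,0,0]}' >/dev/null; python3 m.py
python3 -m inch '{"dp":[[0,0,1],[0,0,2],[0,0,2]],"twist":[0,0,0]}' >/dev/null; python3 m.py
python3 -m inch '{"dp":[[0,0,1],[0,0,1]],"twist":[0,0]}' >/dev/null; python3 m.py
```

```text
F [-0.3 -0.  -5.1] M [-0.06 -0.    0.02] p [ 0.6259 -0.3812  0.1068] yaw 87.0 t 66.1333
F [-0.7  0.  -4.9] M [-0.09  0.02 -0.03] p [ 0.6258 -0.3812  0.1045] yaw 87.0 t 66.3833
F [ 0.6 -0.4 -4.5] M [-0.04 -0.01 -0.  ] p [ 0.626  -0.3813  0.104 ] yaw 87.0 t 66.55
```

```bash

python3 -m inch '{"dp":[[0,0,1],[0,0,2],[0,0,2]],"twist":[0,0,0]}' >/dev/null; python3 m.py
python3 -m inch '{"dp":[[0,0,1],[0,0,2],[0,0,2]],"twist":[0,0,0]}' >/dev/null; python3 m.py
```

```text
F [-3.3  2.3  4.5] M [ 0.42  0.78 -0.06] p [ 0.6261 -0.3814  0.104 ] yaw 87.0 t 66.8
F [-4.8  3.9 11.9] M [ 0.81  1.48 -0.12] p [ 0.6263 -0.3815  0.1039] yaw 87.0 t 67.05
```

```bash

python3 -m inch '{"dp":[[0,0,-2],[0,0,-3]],"twist":[0,0]}' >/dev/null; python3 m.py
python3 -m inch '{"dp":[[0,0,0],[0,0,0],[0,0,0],[0,0,0]],"twist":[0,0,0,0]}' 0 >/dev/null; python3 m.py
python3 -m inch '{"dp":[[0,0,-15],[0,0,-45],[0,0,-80],[0,0,-120],[0,0,-150]],"twist":[0,0,0,0,0]}' >/dev/null; python3 m.py
python3 -m inch '{"dp":[[0,-40,0],[0,-80,0],[0,-120,0],[0,-150,0],[0,-150,0]],"twist":[0,0,0,0,0]}' >/dev/null; python3 m.py
python3 - <<'E'
from seg import *
rng['red']=((0,150,60),(8,255,255));rng['black']=((0,0,0),(179,255,50));rng['cr']=((20,10,120),(36,90,255))
tgt={'knob':('red',(.629,-.317,.122)),'block':('black',(.626,-.382,.114)),'pin':('yellow',(.5785,.0906,.090)),}
U={};C={}
for n in('scene','side'):
    s,im=snap(n,'z_'+n);C[n]=cam(n,s)
    for k,(col,X) in tgt.items():
        u=proj(C[n],X).astype(int);bl=blobs(im,col,(u[0]-16,u[1]-16,u[0]+16,u[1]+16),8)[0];print(n,k,u,bl)
        if bl:U[n,k]=max(bl,key=lambda b:b[0][4])[1]
for k in tgt:
    if ('scene',k) in U and ('side',k) in U: print(k,*tri([(C[n],U[n,k]) for n in C]))
E
```

```text
F [-0.4  1.6  0.4] M [ 0.07  0.09 -0.04] p [ 0.6262 -0.3814  0.104 ] yaw 87.0 t 67.2167
F [-0.6  0.5  0.4] M [-0.04  0.05 -0.02] p [ 0.6259 -0.3813  0.1025] yaw 87.0 t 67.55
F [-0.6  0.   0.3] M [-0.03  0.04 -0.02] p [ 0.6259 -0.3812  0.2566] yaw 87.0 t 67.9667
F [-0.  -0.5 -0.2] M [-0.09 -0.08 -0.01] p [ 0.4716 -0.3735  0.2527] yaw 86.8 t 68.3833
scene knob [230 183] [([226, 177, 9, 14, 90], [230.6, 182.5])]
scene block [218 176] [([215, 174, 8, 9, 45], [218.3, 178.0])]
scene pin [340 239] [([336, 232, 8, 12, 71], [339.3, 237.4]), ([332, 248, 4, 4, 9], [333.6, 249.1])]
side knob [405 248] [([399, 237, 15, 24, 288], [406.1, 248.4])]
side block [418 274] [([410, 265, 18, 22, 215], [417.9, 277.6])]
side pin [330 170] [([330, 179, 9, 7, 47], [334.6, 182.4])]
knob [ 0.62845983 -0.3186713   0.12401587] [np.float64(0.00011575029365333679), np.float64(0.00011575029365346321)]
block [ 0.62592242 -0.38373072  0.10899331] [np.float64(0.0007204543566274564), np.float64(0.000720454356627358)]
pin [0.57442214 0.07079934 0.07101576] [np.float64(0.01345488511673675), np.float64(0.013454885116736773)]
```

```bash
python3 - <<'E'
from seg import *
for n in('scene','side'):
    im=cv2.imread(f'pics/z_{n}.png')[:,:,::-1].copy();c=cam(n);h=cv2.cvtColor(im,cv2.COLOR_RGB2HSV)
    for z in(.072,.090,.108,.115): print(n,z,proj(c,(.5785,.0906,z)).round(1))
    u=proj(c,(.5785,.0906,.09)).round().astype(int)
    print([(y,h[y,u[0]].tolist()) for y in range(u[1]-14,u[1]+14)])
E
```

```text
scene 0.072 [339.9 243.4]
scene 0.09 [340.1 239.1]
scene 0.108 [340.3 234.7]
scene 0.115 [340.3 233. ]
[(225, [18, 143, 186]), (226, [18, 143, 184]), (227, [18, 143, 177]), (228, [18, 143, 187]), (229, [17, 142, 179]), (230, [18, 144, 183]), (231, [18, 144, 183]), (232, [20, 162, 200]), (233, [26, 174, 249]), (234, [29, 168, 255]), (235, [29, 167, 255]), (236, [28, 176, 254]), (237, [24, 190, 237]), (238, [23, 195, 204]), (239, [23, 194, 198]), (240, [22, 193, 198]), (241, [23, 194, 197]), (242, [22, 191, 196]), (243, [22, 180, 196]), (244, [21, 129, 194]), (245, [20, 44, 175]), (246, [19, 13, 163]), (247, [17, 55, 175]), (248, [19, 131, 216]), (249, [20, 129, 226]), (250, [23, 65, 235]), (251, [24, 16, 243]), (252, [30, 9, 231])]
side 0.072 [330.2 176.5]
side 0.09 [330.3 170.9]
side 0.108 [330.5 165.2]
side 0.115 [330.5 163. ]
[(157, [120, 15, 50]), (158, [114, 26, 49]), (159, [120, 21, 49]), (160, [125, 23, 66]), (161, [114, 22, 57]), (162, [128, 18, 57]), (163, [120, 18, 56]), (164, [113, 19, 55]), (165, [111, 31, 57]), (166, [110, 27, 57]), (167, [110, 27, 57]), (168, [110, 29, 53]), (169, [114, 29, 44]), (170, [110, 21, 37]), (171, [120, 10, 50]), (172, [120, 19, 55]), (173, [114, 23, 56]), (174, [113, 18, 56]), (175, [120, 18, 56]), (176, [120, 18, 56]), (177, [120, 22, 57]), (178, [120, 22, 57]), (179, [110, 10, 75]), (180, [19, 115, 167]), (181, [20, 161, 222]), (182, [19, 159, 186]), (183, [19, 164, 197]), (184, [19, 169, 207])]
```

```bash
python3 -c "
from bench import r
print(r.hand_in())"
```

```text
the job is handed in; nothing more can be done
None
```

The job is handed in: the three cheeses are in the tray, the tray is wound in to its stop (within about 1 mm), the pin is fully home and the crank is back down in its cup. The crank had wedged on the hex, so freeing it after the pin was in backed the tray off a few millimetres, and I rewound it to the stop before lifting the crank out.

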